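# Gauge the spacer sleeves from the guarded case

## Robot

A 6-joint arm with a two-finger parallel gripper is mounted at the origin on the work surface. World frame = base frame: x ahead of the robot, y to its left, z up, the work surface at z = 0. Lengths are in mm, angles in rad, forces in N, time in s.
With the tool pointing down it reaches from about 350 to 875 mm from the base axis. Payload 4.2 kg.
Tool frame: the origin (TCP) lies at the very end of the fingers, on their centre line; the grasp point (between the pads) lies arm.hold_point_z behind it (arm.hold_point_z is the distance from the TCP to the grasp point, in mm); z points along the fingers, y is the direction in which the jaws open and shut (so a half turn about z gives the same grasp; the last joint's range is limited). The gripper opens to 85 mm and grips with 20 to 120 N. Pads are 22 mm wide; open, the fingers measure 114 mm over their backs; the gripper's body (76 mm by 85 mm) begins 54 mm behind the grasp point. The pads swing forward as they close: fully open they stand 13 mm farther back than shut.
Start: joints at [-0.882, 0.385, 0.008, 0, -1.194, -0.259], TCP at [260.443, -568.127, 231.312] pointing down, gripper open.
Joint ranges: [-3.14, 3.14], [-1.21, 2.06], [-1.07, 1.41], [-3.16, 2.05], [-2.99, -0.16], [-3.1, 3.1]. Speed limits (rad/s): [2.79, 2.79, 3.14, 3.14, 3.14, 3.14].

## Interface

Orientations are given as a unit quaternion [x, y, z, w].
In Python, from bench import arm gives the robot as it stands.
- The arm moves only by the tool step_arm, never from a script. Its argument "series" is a list of rows, each a list of 6 numbers: the shift along the world's x, y, z scaled (see below), then the turn, a rotation vector about the world's x, y, z scaled (see below). A call has 1 to 12 rows; each row is the pose to reach, as a shift and turn from the pose commanded when the call began; what a row does not reach only later rows make up. The controller multiplies each number of a shift by 400 mm and each number of a turn by pi/2 rad. A row lasts 1/12 s, in which the tool goes at most 41.7 mm and 7.16 degrees, less where a joint would pass 70% of its speed; a pose out of reach is approached as far as the arm can. A call with a number of a shift or a turn outside -1 to 1 is refused whole. A call with a gripper value outside its range is refused whole. "jaw" is the opening, from -1 (shut) to 1 (fully open), set as the call begins (left out, the last holds). The fingers move at their own pace and stop on an object; the grip force is fixed at half the most. Time passes only in rows, so rows that repeat a pose let the fingers close. It gives the time, the measured TCP pose, the force and the opening at its end, in the units of the state.
- arm.read_state(): the state, without advancing time (a new reading comes with each control period).
- arm.get_image(name): name is "scene" or "top" or "wrist"; returns a dict with "image" (420x560x3 uint8, red, green, blue), "camera_matrix" (3x3 intrinsics, pixels), "world_from_camera" (4x4, takes a point from camera to world coordinates). Camera axes: x right, y up, looking along -z (the intrinsics and any distortion apply to the point x, -y, -z); pixel columns grow to the right and rows downward; lengths in mm; the calibration is good to about 2 mm. A picture is of the moment at which its call begins. There is no depth.
- arm.job_done(): hands the job in, once; it reports no verdict.
The state is a dict: "clock": time; "joints": joint angles; "joint_vel": joint speeds; "joint_efforts": joint torques, N m; "position": TCP position; "ee_rot": TCP orientation; "contact_force": force on the tool from outside, world axes, zero at the start; "wrist_torque": the same for the moment, N m; "gripper_width": finger opening in mm.
Only numpy, scipy, OpenCV 4.12 (cv2) and the standard library are available. Lean on these libraries where they do the work, as an engineer would, in place of code of your own. Each camera call takes 0.05 s, during which the arm holds its last target.

## Task

Raise the case's guard flap and set its prop stay fully up to hold it, then take out the spacer sleeves one by one, working from the robot's left to its right, and try each on the gauge pin: stand those that slide right down to the base upright in the long tray, and those that stick upright in the square tray. With the stay still up until all are sorted, finish by folding the stay down level and closing the flap completely; leave the other things on the bench alone.

Things in the scene. Friction and masses are not known exactly. Their poses are not given: they have to be found in the camera images.
- case_hinge (a point): Midpoint of the flap's hinge line, on the back rim of the case: a fixed open aluminium box, 160 deep (x) x 240 wide (y) x 86 mm high, 5 mm walls and floor. Axes are the case's: x from its front (the pull-bar side, near the robot) to its back, y to its left, z up. The case's centre is 80 mm in front of this point, the bench 90 mm below it.
- flap (a joint): Guard flap (aluminium frame, amber window, 165 mm from hinge to free edge): 0 shut, 1.55 its stop, nearly upright. A damper (2.5 N m s/rad: move it at 0.5 rad/s or less) lets it creep down when free: 25 s or more from stop to 1.35, a minute more to shut. A pin, 6 mm radius, 80 mm from the hinge, sticks out of its right (-y) edge and comes to rest on the raised stay, flap at about 1.35.
- flap_bar (a point): Middle of the flap's pull bar: round steel, 10 mm diameter, 120 mm long, parallel to the hinge (case y), in the flap's plane, 205 mm from the hinge line and 40 mm clear of the flap's free edge. Shut it is 91 mm above the bench; it moves in an arc about the hinge and can turn in the grip.
- stay (a joint): Prop stay, a dark steel strut outside the case's right (-y) wall: 0 folded level (at the start), 0.79 raised to its stop. It points to the back, tip rising. Pivot 120 mm in front of the hinge line, 25 mm below it, 135 mm right of the case's middle. It stays where left (2 N at the grip). It goes to its stop, ahead of the flap's pin, only with the flap above about 1.40.
- stay_grip (a point): Middle of the stay's grip, a round steel pin of 11 mm diameter sticking out to the right (case -y) for 100 mm from the strut, 110 mm along the strut from its pivot; 205 mm to the right of the case's middle; parallel to the hinge. It can turn in the fingers.
- pin_foot (a point): Centre of the top of the gauge's base, at the foot of its pin. The gauge is a loose heavy steel base, 100 x 100 x 12 mm, with an upright round steel pin of 20 mm diameter whose rounded top stands 60 mm above this point. z is up.
- long_tray: Long black tray, loose, 85 mm (its x) by 210 mm (its y), 22 mm high, walls and floor 4 mm; origin at the centre of its underside. For the sleeves that fit.
- square_tray: Square black tray, loose, 140 x 140 mm, 22 mm high, walls and floor 4 mm; origin at the centre of its underside. For the sleeves that do not fit.
- sleeve1_mid (a point): Centre of a spacer sleeve, if present (2 or 3 of five are): square aluminium tube, 36 x 36 x 70 mm tall (z along it), 24 mm square bore, about 120 g, standing in the case at the start, sleeve1 to sleeve5 in a row from the left (case +y) to the right. All look alike; some have a 14 mm collar half-way inside. On the gauge pin these stop with the lower end about 25 mm above the base; good ones reach it.
- sleeve2_mid (a point): Centre of a spacer sleeve, if present (2 or 3 of five are): square aluminium tube, 36 x 36 x 70 mm tall (z along it), 24 mm square bore, about 120 g, standing in the case at the start, sleeve1 to sleeve5 in a row from the left (case +y) to the right. All look alike; some have a 14 mm collar half-way inside. On the gauge pin these stop with the lower end about 25 mm above the base; good ones reach it.
- sleeve3_mid (a point): Centre of a spacer sleeve, if present (2 or 3 of five are): square aluminium tube, 36 x 36 x 70 mm tall (z along it), 24 mm square bore, about 120 g, standing in the case at the start, sleeve1 to sleeve5 in a row from the left (case +y) to the right. All look alike; some have a 14 mm collar half-way inside. On the gauge pin these stop with the lower end about 25 mm above the base; good ones reach it.
- sleeve4_mid (a point): Centre of a spacer sleeve, if present (2 or 3 of five are): square aluminium tube, 36 x 36 x 70 mm tall (z along it), 24 mm square bore, about 120 g, standing in the case at the start, sleeve1 to sleeve5 in a row from the left (case +y) to the right. All look alike; some have a 14 mm collar half-way inside. On the gauge pin these stop with the lower end about 25 mm above the base; good ones reach it.
- sleeve5_mid (a point): Centre of a spacer sleeve, if present (2 or 3 of five are): square aluminium tube, 36 x 36 x 70 mm tall (z along it), 24 mm square bore, about 120 g, standing in the case at the start, sleeve1 to sleeve5 in a row from the left (case +y) to the right. All look alike; some have a 14 mm collar half-way inside. On the gauge pin these stop with the lower end about 25 mm above the base; good ones reach it.
- bottle: Small dispenser bottle, 36 mm diameter, 100 mm tall, standing; origin at its underside. A bystander: leave it where it is.
- driver: Screwdriver, 170 mm long, lying; origin at its underside. A bystander: leave it where it is.
- hexkey: Steel hex key, 120 x 30 mm, lying; origin at its underside. A bystander: leave it where it is.
- tape: Roll of amber tape, 76 mm diameter, 19 mm high, lying flat; origin at its underside. A bystander: leave it where it is.
- board: Green circuit board, 90 x 60 mm, lying; origin at its underside. A bystander: leave it where it is.
- cup: White plastic cup, 70 mm diameter, 80 mm tall, standing; origin at its underside. A bystander: leave it where it is.
Mind the look-alikes: they are no part of the job. What is shaped like the square_tray but red or yellow is not meant.

How it is judged:
By the outcome, as a careful person would: the job done as asked, in the order asked, and still so for the second after the job is handed in, with the robot touching nothing.
Of sleeve1, sleeve2, sleeve3, sleeve4, sleeve5 only 2 to 3 are there at a start; the rules pass over those that are not, and their reading is None.
At some moment in a run one of gauge, long_tray, square_tray may be knocked a few centimetres aside while the robot is not near it.
It also fails if it takes over 210 s, if anything falls off the work surface, if the arm or the gripper's body presses on something with over 40 N, if the wrist force passes 120 N, or if a joint passes its speed limit or range.

## Working session

There is one attempt and no reset: what is moved stays moved. The work goes in short steps, Python scripts to look and compute and a tool call to move; the robot and the scene stay as the last step left them, time stands still between calls to the robot, and variables do not carry over. Pictures are saved under pics/ and viewed, and the job is handed in when it is done.

Besides the shell and the picture viewer there is one more tool, called in YAML: its name, and indented under it one key for each argument. step_arm: Moves the arm, as the interface text tells. Shifts and turns lie within -1 to 1; 1 stands for 400 mm of shift or pi/2 rad of turn. Its arguments: {"type":"object","properties":{"series":{"type":"array","items":{"type":"array","items":{"type":"number","minimum":-1,"maximum":1}}},"jaw":{"type":"number"}},"required":["series"]}

```bash
ls; mkdir -p pics; python3 - <<'E'
from bench import arm
import cv2,json,numpy as np
print(arm.read_state(), arm.hold_point_z)
for n in ["scene","top","wrist"]:
    d=arm.get_image(n); cv2.imwrite(f"pics/a_{n}.png",d["image"][:,:,::-1]); print(n,d["camera_matrix"],d["world_from_camera"],[k for k in d])
E
```

```text
pics
{'clock': 0.0, 'joints': array([-8.82416596e-01,  3.85545823e-01,  6.60023027e-03, -5.28223966e-04,
       -1.19400643e+00, -2.58573749e-01]), 'joint_vel': array([-0.00073971, -0.00019492, -0.0001672 ,  0.00088466, -0.00126804,
       -0.00015519]), 'joint_efforts': array([-5.19355435e-04, -3.92290771e+01,  1.88397235e+01,  4.18603599e+00,
       -4.60772906e-03, -5.68660340e-06]), 'position': array([ 260.18868153, -567.60406528,  230.2137201 ]), 'ee_rot': array([-2.13157320e-01,  9.77017264e-01,  1.07120768e-03, -2.73006974e-04]), 'contact_force': array([ 0.12690981,  0.93560327, -0.98166375]), 'wrist_torque': array([-0.03169555, -0.00789915,  0.00754132]), 'gripper_width': 85.20372483305366} 18.700000000000003
scene [[481.58245541   0.         283.21847471]
 [  0.         481.58245541 200.56196015]
 [  0.           0.           1.        ]] [[-6.66393345e-01 -5.85752939e-01  4.61317033e-01  1.11681502e+03]
 [ 7.45591229e-01 -5.20457022e-01  4.16194915e-01  6.00431547e+02]
 [-3.69170518e-03  6.21303455e-01  7.83561349e-01  1.21537759e+03]
 [ 0.00000000e+00  0.00000000e+00  0.00
[... 274 characters left out ...]

 [-9.99921566e-01 -1.25121114e-02 -5.56307195e-04 -1.33480424e+01]
 [-1.55897110e-03  8.02692169e-02  9.96772001e-01  1.47162810e+03]
 [ 0.00000000e+00  0.00000000e+00  0.00000000e+00  1.00000000e+00]] ['image', 'camera_matrix', 'world_from_camera']
wrist [[319.88360224   0.         275.65899149]
 [  0.         319.88360224 200.10779573]
 [  0.           0.           1.        ]] [[-4.16103767e-01 -8.73070722e-01 -2.54175470e-01  1.94846118e+02]
 [ 9.09316434e-01 -3.99169647e-01 -1.17504109e-01 -5.96985737e+02]
 [ 1.13026467e-03 -2.80019834e-01  9.59993549e-01  3.73295018e+02]
 [ 0.00000000e+00  0.00000000e+00  0.00000000e+00  1.00000000e+00]] ['image', 'camera_matrix', 'world_from_camera']
```

View pics/a_top.png

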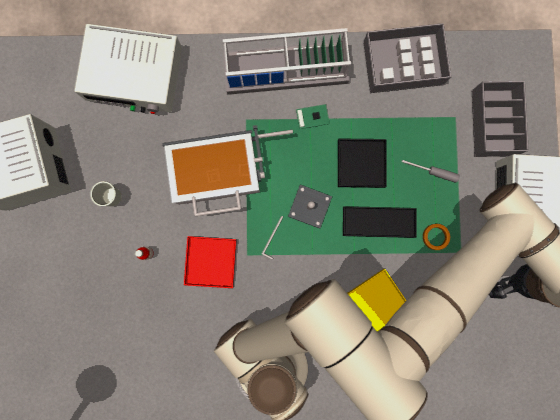

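View pics/a_scene.png

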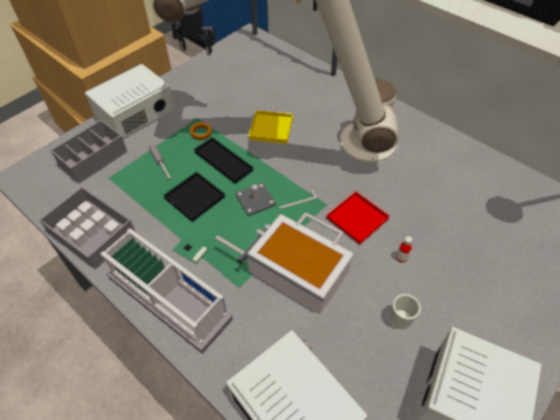

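View pics/a_wrist.png

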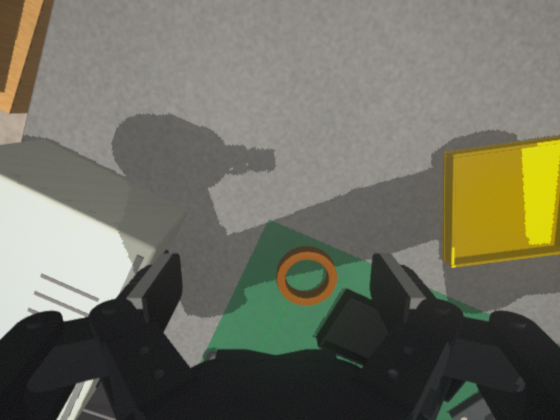

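```bash
cat > h.py <<'E'
import numpy as np,cv2
from bench import arm
from scipy.spatial.transform import Rotation as R
def grab(n,name=None):
    d=arm.get_image(n)
    if name: cv2.imwrite(f"pics/{name}.png",d["image"][:,:,::-1])
    return d
def p2w(d,u,v,z):
    K=d["camera_matrix"];T=d["world_from_camera"]
    r=np.array([(u-K[0,2])/K[0,0],-(v-K[1,2])/K[1,1],-1.])
    r=T[:3,:3]@r;o=T[:3,3]
    return (o+r*(z-o[2])/r[2]).round(1)
def w2p(d,p):
    K=d["camera_matrix"];T=d["world_from_camera"]
    c=T[:3,:3].T@(np.asarray(p,float)-T[:3,3])
    return np.array([K[0,2]+K[0,0]*c[0]/-c[2],K[1,2]-K[1,1]*c[1]/-c[2]]).round(1)
def crop(img,x0,y0,x1,y1,name,f=None):
    c=img[y0:y1,x0:x1,::-1]
    f=f or min(800/(x1-x0),600/(y1-y0))
    cv2.imwrite(f"pics/{name}.png",cv2.resize(c,None,fx=f,fy=f,interpolation=cv2.INTER_CUBIC))
E
python3 - <<'E'
from h import *
d=grab("top"); np.savez("top0.npz",**d)
crop(d["image"],150,110,310,230,"b1",5)
crop(d["image"],270,120,430,240,"b2",5)
E
```

```text
(no output)
```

View pics/b1.png

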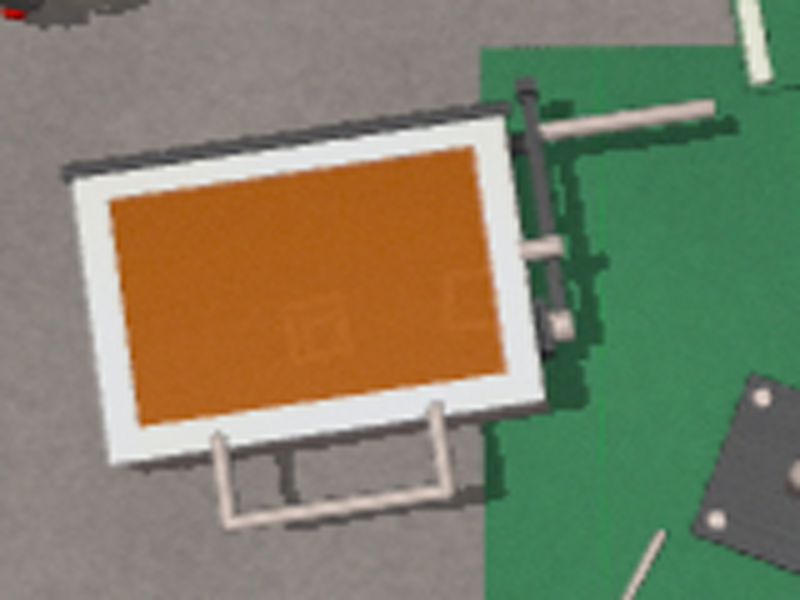

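View pics/b2.png

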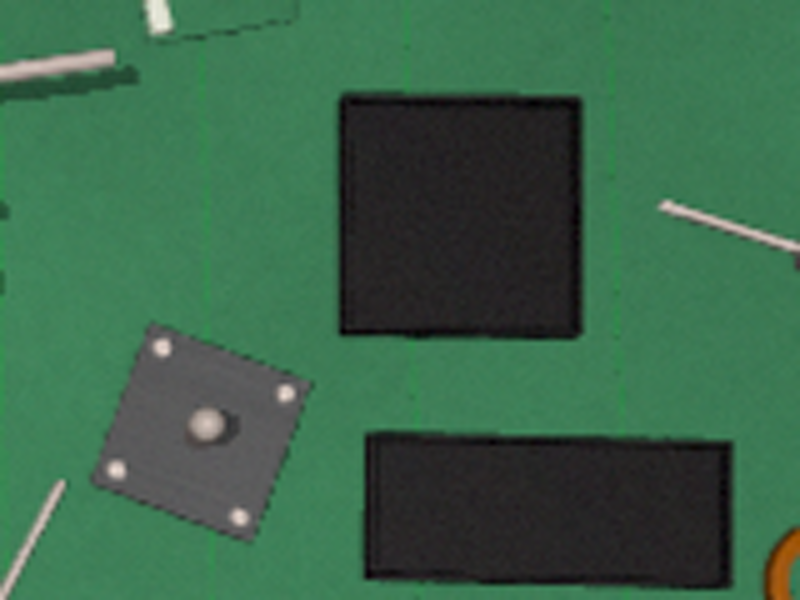

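```bash
python3 - <<'E'
from h import *
d=dict(np.load("top0.npz"))
f=lambda x,y,z,ox=150,oy=110:p2w(d,ox+x/5,oy+y/5,z)
a=f(225,523,91);b=f(450,490,91);print("bar",a,b,np.linalg.norm(a-b),(a+b)/2)
h1=f(70,172,90);h2=f(508,105,90);print("hinge",h1,h2,np.linalg.norm(h1-h2),(h1+h2)/2)
for nm,p,q in[("bar",a,b),("h",h1,h2)]:
    e=p-q;print(nm,"yaw",np.arctan2(-e[0],e[1]))
print("griptip",f(715,107,65),f(542,130,65),"pivot",f(560,325,65), "flappin",f(525,248,90),f(562,243,90))
print("flapcorners",f(112,465,92),f(548,402,92),f(505,115,92),f(75,185,92))
print("s",f(318,328,75),f(475,300,75))
print("pin",f(207,425,72,270,120))
c=[f(x,y,12,270,120) for x,y in[(150,323),(313,383),(253,542),(93,480)]];print("base",c,np.mean(c,0))
c=[f(x,y,22,270,120) for x,y in[(342,95),(581,98),(581,337),(340,334)]];print("sq",c,np.mean(c,0))
c=[f(x,y,22,270,120) for x,y in[(366,433),(733,442),(730,587),(365,578)]];print("lg",c,np.mean(c,0))
E
```

```text
bar [433.2 206.9  91. ] [449.8  83.8  91. ] 124.21421013716588 [441.5  145.35  91.  ]
hinge [629.  292.8  90. ] [663.5  50.2  90. ] 245.04083333191636 [646.25 171.5   90.  ]
bar yaw 0.13404113059907535
h yaw 0.14126220734138215
griptip [666.9 -65.3  65. ] [654.9  32.4  65. ] pivot [543.9  23.4  65. ] flappin [583.3  41.6  90. ] [585.8  21.1  90. ]
flapcorners [465.7 268.6  92. ] [497.4  29.7  92. ] [657.4  51.9  92. ] [621.2 289.6  92. ]
s [542.4 157.7  75. ] [557.1  70.3  75. ]
pin [ 457.2 -113.    72. ]
base [array([522.4, -85.2,  12. ]), array([ 486.2, -179. ,   12. ]), array([ 394.5, -142.5,   12. ]), array([431.5, -50.8,  12. ])] [ 458.65  -114.375   12.   ]
sq [array([ 653. , -198.4,   22. ]), array([ 649.4, -337. ,   22. ]), array([ 509.8, -332.8,   22. ]), array([ 513.3, -194.1,   22. ])] [ 581.375 -265.575   22.   ]
lg [array([ 455.9, -207.7,   22. ]), array([ 448.1, -418.2,   22. ]), array([ 365. , -413.6,   22. ]), array([ 372.7, -205.2,   22. ])] [ 410.425 -311.175   22.   ]
```

step_arm:
  series:
    - [0.6,0.92,0.17,0,0,0.816]
    - [0.6,0.92,0.17,0,0,0.816]
    - [0.6,0.92,0.17,0,0,0.816]
    - [0.6,0.92,0.17,0,0,0.816]
    - [0.6,0.92,0.17,0,0,0.816]
    - [0.6,0.92,0.17,0,0,0.816]
    - [0.6,0.92,0.17,0,0,0.816]
    - [0.6,0.92,0.17,0,0,0.816]
    - [0.6,0.92,0.17,0,0,0.816]
    - [0.6,0.92,0.17,0,0,0.816]
    - [0.6,0.92,0.17,0,0,0.816]
    - [0.6,0.92,0.17,0,0,0.816]
  jaw: -0.25

```text
clock: 1.2
position: [503.2, -196.5, 300.0]
ee_rot: [0.757, -0.653, 0.001, -0.001]
contact_force: [-1.1, -0.7, -0.0]
gripper_width: 32.0
```

step_arm:
  series:
    - [-0.147,0.864,-0.3,0,0,0]
    - [-0.147,0.864,-0.3,0,0,0]
    - [-0.147,0.864,-0.3,0,0,0]
    - [-0.147,0.864,-0.3,0,0,0]
    - [-0.147,0.864,-0.3,0,0,0]
    - [-0.147,0.864,-0.3,0,0,0]
    - [-0.147,0.864,-0.3,0,0,0]
    - [-0.147,0.864,-0.3,0,0,0]
    - [-0.147,0.864,-0.3,0,0,0]
    - [-0.147,0.864,-0.3,0,0,0]
    - [-0.147,0.864,-0.3,0,0,0]
    - [-0.147,0.864,-0.3,0,0,0]

```text
clock: 2.2
position: [441.6, 145.2, 179.3]
ee_rot: [0.755, -0.656, 0.0, 0.0]
contact_force: [-0.1, 0.0, -0.0]
gripper_width: 31.7
```

```bash
python3 - <<'E'
from h import *
d=grab("wrist","c_w"); s=arm.read_state(); print(s["position"],s["joints"],w2p(d,[441.5,145.3,91]))
for p in ([433.2,206.9,91],[449.8,83.8,91]): print(w2p(d,p))
E
```

```text
[441.79911066 144.83141693 179.53559439] [ 6.67708104e-01  1.60651306e-01 -4.47528643e-01  1.18058770e-04
 -9.62422011e-01 -5.27891382e-01] [274.9 204.3]
[274.4 277.7]
[275.4 119.7]
```

View pics/c_w.png

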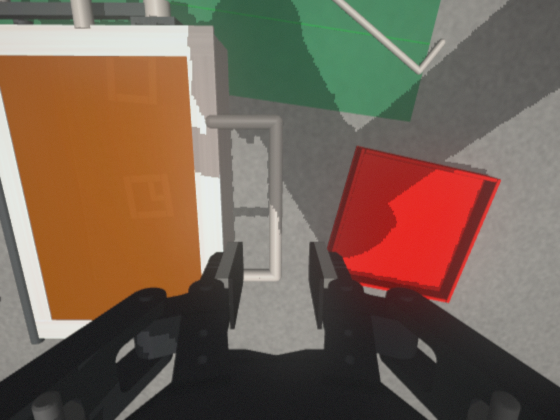

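step_arm:
  series:
    - [0,0,-0.1,0,0,0]
    - [0,0,-0.2,0,0,0]
    - [0,0,-0.268,0,0,0]
    - [0,0,-0.268,0,0,0]
    - [0,0,-0.268,0,0,0]
    - [0,0,-0.268,0,0,0]

```text
clock: 2.75
position: [443.3, 145.6, 73.9]
ee_rot: [0.755, -0.656, 0.001, -0.002]
contact_force: [0.5, -0.3, 0.9]
gripper_width: 32.1
```

step_arm:
  series:
    - [0,0,0,0,0,0]
    - [0,0,0,0,0,0]
    - [0,0,0,0,0,0]
    - [0,0,0,0,0,0]
    - [0,0,0,0,0,0]
    - [0,0,0,0,0,0]
  jaw: -1

```text
clock: 3.25
position: [441.9, 145.8, 74.1]
ee_rot: [0.755, -0.656, 0.0, -0.001]
contact_force: [-3.1, 0.7, 5.9]
gripper_width: 7.7
```

```bash
python3 - <<'E'
import numpy as np
yaw=.14; L=205
t0=0
P=lambda t: np.array([-L*np.cos(t)*np.cos(yaw),-L*np.cos(t)*np.sin(yaw),L*np.sin(t)])
for a in (0,.468,.936,1.404):
    for k in range(1,13):
        t=min(a+.039*k,1.545); print(list(((P(t)-P(a))/400).round(3)),end=", ")
    print()
E
```

```text
[np.float64(0.0), np.float64(0.0), np.float64(0.02)], [np.float64(0.002), np.float64(0.0), np.float64(0.04)], [np.float64(0.003), np.float64(0.0), np.float64(0.06)], [np.float64(0.006), np.float64(0.001), np.float64(0.08)], [np.float64(0.01), np.float64(0.001), np.float64(0.099)], [np.float64(0.014), np.float64(0.002), np.float64(0.119)], [np.float64(0.019), np.float64(0.003), np.float64(0.138)], [np.float64(0.025), np.float64(0.003), np.float64(0.157)], [np.float64(0.031), np.float64(0.004), np.float64(0.176)], [np.float64(0.038), np.float64(0.005), np.float64(0.195)], [np.float64(0.046), np.float64(0.006), np.float64(0.213)], [np.float64(0.055), np.float64(0.008), np.float64(0.231)], 
[np.float64(0.009), np.float64(0.001), np.float64(0.018)], [np.float64(0.019), np.float64(0.003), np.float64(0.035)], [np.float64(0.03), np.float64(0.004), np.float64(0.052)], [np.float64(0.041), np.float64(0.006), np.float64(0.068)], [np.float64(0.053), np.float64(0.007), np.float64(0.084)], [np.float64(0.065), np.float64(0.009), np.float64(0.1)], [np.float64(0.078), np.float64(0.011), np.float64(0.1
[... 1005 characters left out ...]
, 
[np.float64(0.02), np.float64(0.003), np.float64(0.003)], [np.float64(0.039), np.float64(0.006), np.float64(0.005)], [np.float64(0.059), np.float64(0.008), np.float64(0.006)], [np.float64(0.071), np.float64(0.01), np.float64(0.007)], [np.float64(0.071), np.float64(0.01), np.float64(0.007)], [np.float64(0.071), np.float64(0.01), np.float64(0.007)], [np.float64(0.071), np.float64(0.01), np.float64(0.007)], [np.float64(0.071), np.float64(0.01), np.float64(0.007)], [np.float64(0.071), np.float64(0.01), np.float64(0.007)], [np.float64(0.071), np.float64(0.01), np.float64(0.007)], [np.float64(0.071), np.float64(0.01), np.float64(0.007)], [np.float64(0.071), np.float64(0.01), np.float64(0.007)],
```

step_arm:
  series:
    - [0,0,0.02,0,0,0]
    - [0.002,0,0.04,0,0,0]
    - [0.003,0,0.06,0,0,0]
    - [0.006,0.001,0.08,0,0,0]
    - [0.01,0.001,0.099,0,0,0]
    - [0.014,0.002,0.119,0,0,0]
    - [0.019,0.003,0.138,0,0,0]
    - [0.025,0.003,0.157,0,0,0]
    - [0.031,0.004,0.176,0,0,0]
    - [0.038,0.005,0.195,0,0,0]
    - [0.046,0.006,0.213,0,0,0]
    - [0.055,0.008,0.231,0,0,0]

```text
clock: 4.25
position: [462.0, 148.4, 164.6]
ee_rot: [0.755, -0.656, -0.001, 0.002]
contact_force: [-4.5, 4.6, -5.9]
gripper_width: 7.8
```

step_arm:
  series:
    - [0.009,0.001,0.018,0,0,0]
    - [0.019,0.003,0.035,0,0,0]
    - [0.03,0.004,0.052,0,0,0]
    - [0.041,0.006,0.068,0,0,0]
    - [0.053,0.007,0.084,0,0,0]
    - [0.065,0.009,0.1,0,0,0]
    - [0.078,0.011,0.115,0,0,0]
    - [0.092,0.013,0.129,0,0,0]
    - [0.106,0.015,0.143,0,0,0]
    - [0.121,0.017,0.157,0,0,0]
    - [0.136,0.019,0.169,0,0,0]
    - [0.152,0.021,0.181,0,0,0]

```text
clock: 5.25
position: [519.0, 156.0, 237.8]
ee_rot: [0.755, -0.656, -0.004, 0.005]
contact_force: [-17.5, 5.0, 7.8]
gripper_width: 8.0
```

step_arm:
  series:
    - [0.016,0.002,0.012,0,0,0]
    - [0.033,0.005,0.022,0,0,0]
    - [0.05,0.007,0.033,0,0,0]
    - [0.067,0.009,0.042,0,0,0]
    - [0.085,0.012,0.051,0,0,0]
    - [0.103,0.015,0.059,0,0,0]
    - [0.121,0.017,0.067,0,0,0]
    - [0.14,0.02,0.073,0,0,0]
    - [0.159,0.022,0.079,0,0,0]
    - [0.178,0.025,0.085,0,0,0]
    - [0.197,0.028,0.089,0,0,0]
    - [0.217,0.031,0.093,0,0,0]

```text
clock: 6.25
position: [609.7, 168.7, 278.8]
ee_rot: [0.755, -0.655, 0.0, 0.001]
contact_force: [-9.5, 2.9, 9.6]
gripper_width: 7.4
```

step_arm:
  series:
    - [0.02,0.003,0.003,0,0,0]
    - [0.039,0.006,0.005,0,0,0]
    - [0.059,0.008,0.006,0,0,0]
    - [0.071,0.01,0.007,0,0,0]
    - [0.071,0.01,0.007,0,0,0]
    - [0.071,0.01,0.007,0,0,0]
    - [0.073,0.01,0.007,0,0,0]
    - [0.073,0.01,0.007,0,0,0]

```text
clock: 6.92
position: [641.2, 172.9, 281.3]
ee_rot: [0.755, -0.655, 0.002, -0.001]
contact_force: [-0.6, 2.5, 6.0]
gripper_width: 7.6
```

```bash
python3 - <<'E'
from h import *
d=grab("scene","d_s"); s=arm.read_state(); print(s["position"],s["contact_force"],s["clock"])
crop(d["image"],200,120,400,320,"d_sc",3)
E
```

```text
[641.1732561  172.89042484 281.32812062] [-1.79748657  1.03554526  5.47516586] 6.9667
```

View pics/d_sc.png

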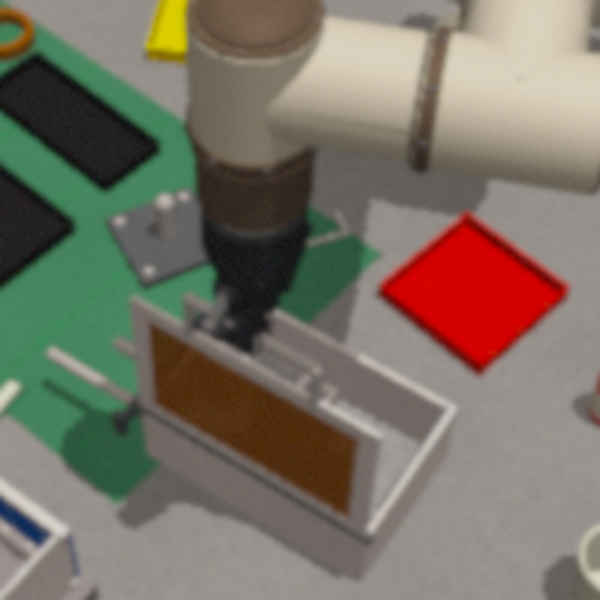

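step_arm:
  series:
    - [0.01,0.001,0,0,0,0]
    - [0.02,0.003,0,0,0,0]
    - [0.02,0.003,0,0,0,0]

```text
clock: 7.22
position: [642.2, 172.9, 281.3]
ee_rot: [0.756, -0.655, -0.003, 0.006]
contact_force: [-22.2, 1.2, 14.6]
gripper_width: 7.7
```

step_arm:
  series:
    - [-0.015,-0.002,0.01,0,0,0]
    - [-0.015,-0.002,0.01,0,0,0]
    - [-0.015,-0.002,0.01,0,0,0]
    - [-0.015,-0.002,0.06,0,0,0]
    - [-0.015,-0.002,0.15,0,0,0]
    - [-0.015,-0.002,0.18,0,0,0]
    - [-0.015,-0.002,0.18,0,0,0]
  jaw: -0.06

```text
clock: 7.8
position: [644.5, 173.5, 353.8]
ee_rot: [0.755, -0.656, 0.003, -0.004]
contact_force: [0.4, 0.6, 0.6]
gripper_width: 40.3
```

```bash
python3 - <<'E'
from h import *
d=grab("scene","e_s"); s=arm.read_state(); print(s["position"],s["contact_force"],s["clock"])
d=grab("top","e_t"); np.savez("top1.npz",**d)
crop(d["image"],150,110,310,230,"e_tc",5)
E
```

```text
[643.55710337 173.60853795 350.94828648] [-0.6279762  -0.40168669 -0.6738773 ] 7.85
```

View pics/e_tc.png

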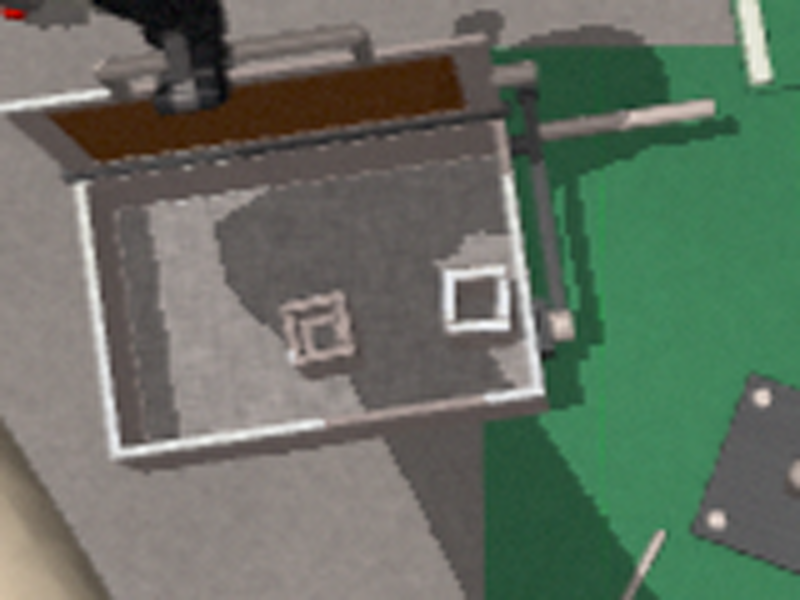

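step_arm:
  series:
    - [0.052,-0.5,0,0,0,0]
    - [0.052,-0.5,0,0,0,0]
    - [0.052,-0.5,0,0,0,0]
    - [0.052,-0.5,0,0,0,0]
    - [0.052,-0.5,-0.1,0,0,0]
    - [0.052,-0.5,-0.2,0,0,0]
    - [0.052,-0.5,-0.3,0,0,0]
    - [0.052,-0.5,-0.4,0,0,0]
    - [0.052,-0.5,-0.5,0,0,0]
    - [0.052,-0.5,-0.55,0,0,0]
    - [0.052,-0.5,-0.55,0,0,0]
    - [0.052,-0.5,-0.55,0,0,0]

```text
clock: 8.9
position: [662.3, -26.7, 126.7]
ee_rot: [0.755, -0.656, -0.001, 0.002]
contact_force: [0.5, 0.4, 0.7]
gripper_width: 40.2
```

```bash
python3 - <<'E'
from h import *
d=grab("wrist","f_w"); s=arm.read_state(); print(s["position"],s["contact_force"],s["clock"])
for p in ([663,-26,65],[655,32.4,65],[667,-65,65]): print(w2p(d,p))
E
```

```text
[663.88336598 -26.42215788 129.24261534] [0.64798057 0.01602129 0.89608589] 8.95
[273.  216.6]
[272.9 293.2]
[275.2 158.9]
```

View pics/f_w.png

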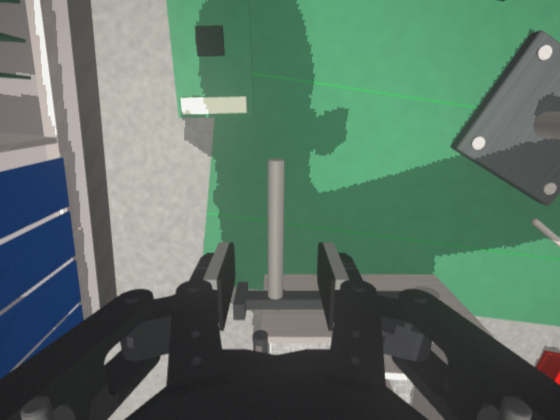

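step_arm:
  series:
    - [0,0,-0.1,0,0,0]
    - [0,0,-0.207,0,0,0]
    - [0,0,-0.207,0,0,0]
    - [0,0,-0.207,0,0,0]
    - [0,0,-0.207,0,0,0]

```text
clock: 9.37
position: [665.5, -26.0, 49.4]
ee_rot: [0.755, -0.655, 0.002, -0.002]
contact_force: [0.5, -0.4, 0.6]
gripper_width: 39.8
```

step_arm:
  series:
    - [0,0,0,0,0,0]
    - [0,0,0,0,0,0]
    - [0,0,0,0,0,0]
    - [0,0,0,0,0,0]
    - [0,0,0,0,0,0]
    - [0,0,0,0,0,0]
  jaw: -1

```text
clock: 9.87
position: [662.3, -26.3, 48.5]
ee_rot: [0.755, -0.656, -0.0, 0.001]
contact_force: [-4.7, 0.7, 7.7]
gripper_width: 9.0
```

```bash
python3 - <<'E'
import numpy as np
for k in range(1,11):
    t=.08*k; dx=110*(np.cos(t)-1)/400; dz=110*np.sin(t)/400; print([float(round(dx*.99,3)),float(round(dx*.14,3)),float(round(dz,3)),0,0,0],end=", ")
E
```

```text
[-0.001, -0.0, 0.022, 0, 0, 0], [-0.003, -0.0, 0.044, 0, 0, 0], [-0.008, -0.001, 0.065, 0, 0, 0], [-0.014, -0.002, 0.087, 0, 0, 0], [-0.021, -0.003, 0.107, 0, 0, 0], [-0.031, -0.004, 0.127, 0, 0, 0], [-0.042, -0.006, 0.146, 0, 0, 0], [-0.054, -0.008, 0.164, 0, 0, 0], [-0.068, -0.01, 0.181, 0, 0, 0], [-0.083, -0.012, 0.197, 0, 0, 0],
```

step_arm:
  series:
    - [-0.001,0,0.022,0,0,0]
    - [-0.003,0,0.044,0,0,0]
    - [-0.008,-0.001,0.065,0,0,0]
    - [-0.014,-0.002,0.087,0,0,0]
    - [-0.021,-0.003,0.107,0,0,0]
    - [-0.031,-0.004,0.127,0,0,0]
    - [-0.042,-0.006,0.146,0,0,0]
    - [-0.054,-0.008,0.164,0,0,0]
    - [-0.068,-0.01,0.181,0,0,0]
    - [-0.083,-0.012,0.197,0,0,0]
    - [-0.085,-0.012,0.2,0,0,0]
    - [-0.085,-0.012,0.2,0,0,0]

```text
clock: 10.87
position: [631.3, -30.6, 129.2]
ee_rot: [0.755, -0.655, 0.003, -0.002]
contact_force: [4.6, 1.9, 5.5]
gripper_width: 8.7
```

```bash
python3 - <<'E'
from h import *
d=grab("scene","g_s"); s=arm.read_state(); print(s["position"],s["contact_force"],s["clock"])
crop(d["image"],180,150,380,300,"g_sc",4)
E
```

```text
[631.55894021 -30.60155354 128.896608  ] [5.17799687 2.07695464 5.34488688] 10.9167
```

View pics/g_sc.png

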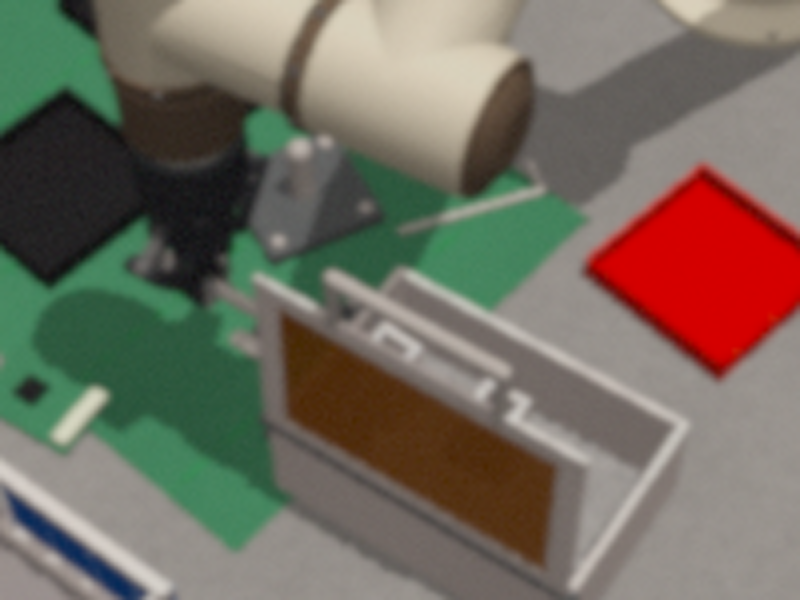

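step_arm:
  series:
    - [-0.006,-0.001,0.006,0,0,0]
    - [-0.012,-0.002,0.012,0,0,0]
    - [-0.012,-0.002,0.012,0,0,0]

```text
clock: 11.17
position: [629.6, -30.8, 131.3]
ee_rot: [0.755, -0.655, 0.004, -0.005]
contact_force: [14.8, 1.1, -5.0]
gripper_width: 8.6
```

step_arm:
  series:
    - [0.012,0.002,-0.012,0,0,0]
    - [0.012,0.002,-0.012,0,0,0]
    - [0.012,0.002,-0.012,0,0,0]
    - [0.012,0.002,0.06,0,0,0]
    - [0.012,0.002,0.16,0,0,0]
    - [0.012,0.002,0.26,0,0,0]
    - [0.012,-0.1,0.36,0,0,0]
    - [0.012,-0.2,0.4,0,0,0]
    - [0.012,-0.3,0.4,0,0,0]
    - [0.012,-0.35,0.4,0,0,0]
    - [0.012,-0.35,0.4,0,0,0]
  jaw: -0.06

```text
clock: 12.08
position: [627.4, -176.9, 291.2]
ee_rot: [0.753, -0.658, -0.001, 0.001]
contact_force: [-0.3, 0.5, -0.5]
gripper_width: 40.2
```

```bash
python3 - <<'E'
from h import *
d=grab("top","i_t"); np.savez("top2.npz",**d)
crop(d["image"],150,110,310,230,"i_tc",5)
d=grab("scene","i_s"); s=arm.read_state(); print(s["position"],s["contact_force"],s["clock"])
crop(d["image"],180,150,380,300,"i_sc",4)
E
```

```text
[ 627.67145918 -173.06596541  290.08246068] [-0.16015336  0.23119163  0.0314561 ] 12.1833
```

View pics/i_tc.png

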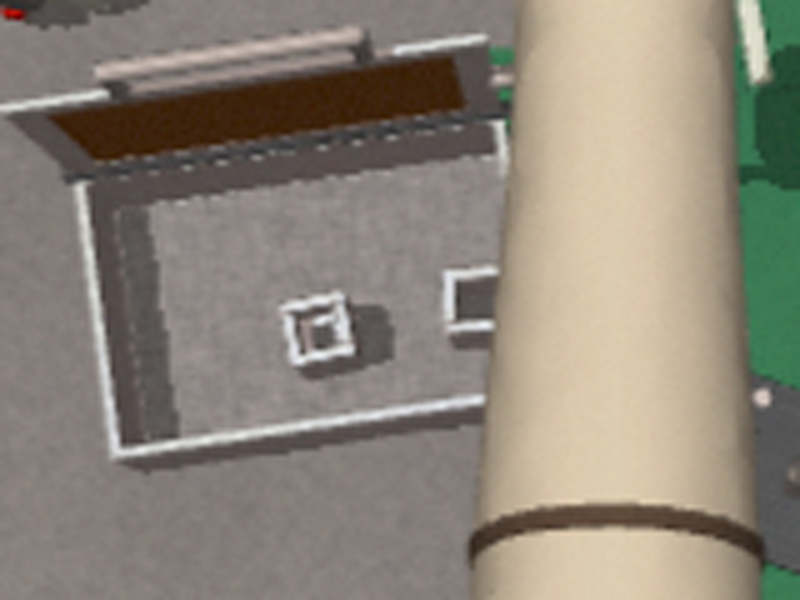

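View pics/i_sc.png

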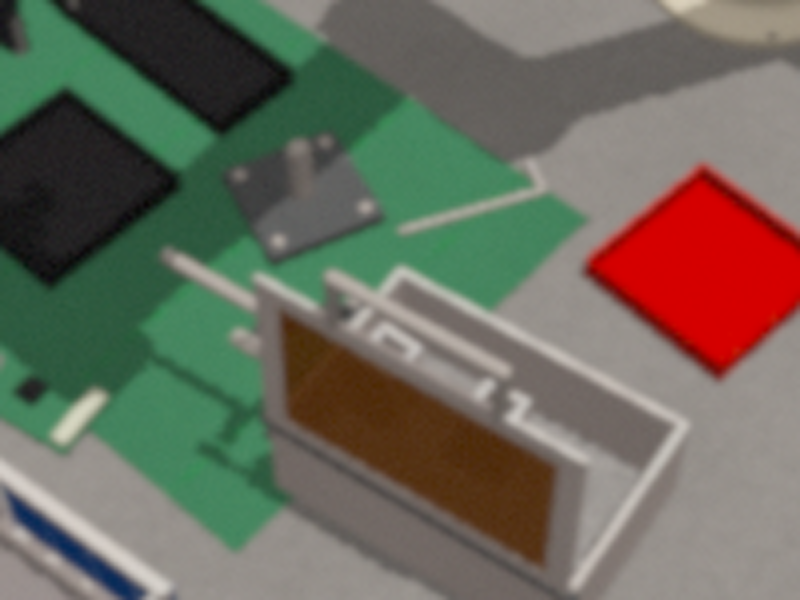

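```bash
python3 - <<'E'
from h import *
d=dict(np.load("top2.npz")); crop(d["image"],200,160,230,190,"j1",18)
d=dict(np.load("top1.npz")); crop(d["image"],232,155,262,185,"j2",18)
a=cv2.imread("pics/j1.png");b=cv2.imread("pics/j2.png");cv2.imwrite("pics/j.png",np.hstack([a,b])[:, :][:,:1080] if 0 else cv2.resize(np.hstack([a,b]),(800,400)))
E
```

```text
(no output)
```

View pics/j.png

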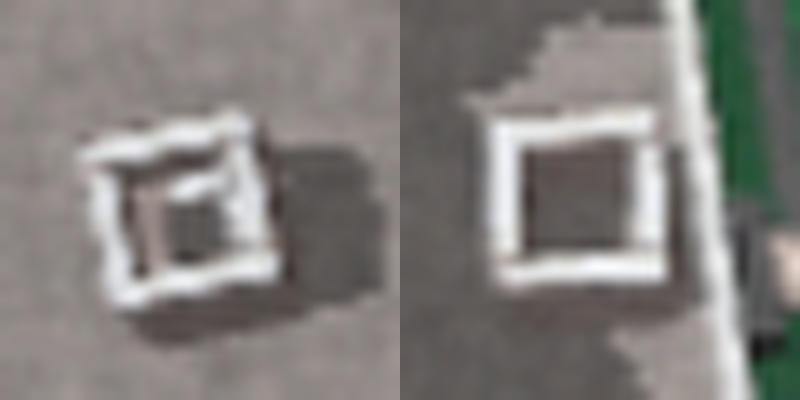

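```bash
python3 - <<'E'
from h import *
d=dict(np.load("top2.npz"))
for o,cs in (((200,160),[(80,155),(248,112),(284,272),(116,308)]),((232,155),[(88,115),(256,111),(265,280),(96,286)])):
    w=np.array([p2w(d,o[0]+x*.075,o[1]+y*.075,75) for x,y in cs]); c=w.mean(0)
    e=[w[1]-w[0],w[2]-w[3]]; g=[w[0]-w[3],w[1]-w[2]]
    print(c,[np.degrees(np.arctan2(v[0],-v[1])).round(1) for v in e],[np.degrees(np.arctan2(v[1],v[0])).round(1) for v in g],[np.linalg.norm(v).round(1) for v in e+g])
    r=c[:2]-[646,173]; print("case",r@[.99,.14],r@[-.14,.99])
E
```

```text
[541.675 157.55   75.   ] [np.float64(13.8), np.float64(11.4)] [np.float64(12.9), np.float64(12.3)] [np.float64(36.1), np.float64(35.8), np.float64(33.1), np.float64(34.6)]
case -105.44474999999993 -0.6899999999999965
[557.5   69.65  75.  ] [np.float64(0.7), np.float64(1.3)] [np.float64(2.4), np.float64(2.4)] [np.float64(35.2), np.float64(35.2), np.float64(36.0), np.float64(35.6)]
case -102.08399999999999 -89.92649999999999
```

step_arm:
  series:
    - [-0.273,0.279,0,0,0,0.046]
    - [-0.273,0.279,0,0,0,0.046]
    - [-0.273,0.279,0,0,0,0.046]
    - [-0.273,0.279,0,0,0,0.046]
    - [-0.219,0.823,-0.2,0,0,0.046]
    - [-0.219,0.823,-0.2,0,0,0.046]
    - [-0.219,0.823,-0.2,0,0,0.046]
    - [-0.219,0.823,-0.2,0,0,0.046]
    - [-0.219,0.823,-0.2,0,0,0.046]
    - [-0.219,0.823,-0.2,0,0,0.046]
    - [-0.219,0.823,-0.2,0,0,0.046]
    - [-0.219,0.823,-0.2,0,0,0.046]
  jaw: 0.22

```text
clock: 13.18
position: [540.1, 159.0, 209.7]
ee_rot: [0.78, -0.626, -0.001, 0.002]
contact_force: [0.5, 1.0, -0.4]
gripper_width: 52.0
```

```bash
python3 - <<'E'
from h import *
d=grab("wrist","k_w"); s=arm.read_state(); print(s["position"],s["ee_rot"],s["clock"])
c=np.array([541.7,157.5]);a=np.radians(12.6)
for sx,sy in ((1,1),(1,-1),(-1,-1),(-1,1)):
    o=np.array([np.cos(a)*sx-np.sin(a)*sy,np.sin(a)*sx+np.cos(a)*sy])*18
    print(w2p(d,[*(c+o),75]))
d=grab("scene"); crop(d["image"],180,100,380,300,"k_s",3)
E
```

```text
[540.54288076 158.06387979 210.48720096] [ 7.78997065e-01 -6.27026521e-01 -3.48568322e-04  1.09247054e-03] 13.2333
[253.3 206.5]
[252.4 167.4]
[293.4 167.2]
[292.9 206.3]
```

View pics/k_w.png

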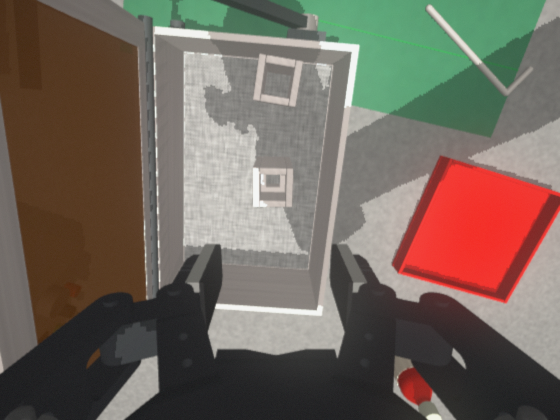

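View pics/k_s.png

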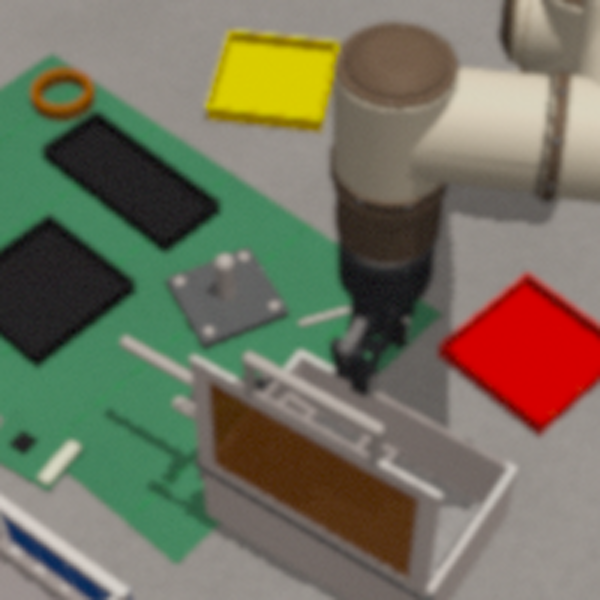

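step_arm:
  series:
    - [0,0,-0.08,0,0,0]
    - [0,0,-0.16,0,0,0]
    - [0,0,-0.24,0,0,0]
    - [0,0,-0.32,0,0,0]
    - [0,0,-0.38,0,0,0]
    - [0,0,-0.42,0,0,0]
    - [0,0,-0.437,0,0,0]
    - [0,0,-0.437,0,0,0]

```text
clock: 13.95
position: [543.1, 156.4, 38.3]
ee_rot: [0.778, -0.628, 0.001, -0.0]
contact_force: [0.0, -2.5, 5.5]
gripper_width: 51.9
```

step_arm:
  series:
    - [0,0,0,0,0,0]
    - [0,0,0,0,0,0]
    - [0,0,0,0,0,0]
    - [0,0,0,0,0,0]
    - [0,0,0,0,0,0]
  jaw: -1

```text
clock: 14.37
position: [542.5, 156.8, 37.7]
ee_rot: [0.778, -0.628, 0.001, -0.001]
contact_force: [0.4, -2.7, 6.0]
gripper_width: 35.2
```

step_arm:
  series:
    - [0,0,0.04,0,0,0]
    - [0,0,0.1,0,0,0]
    - [0,0,0.18,0,0,0]
    - [0,0,0.26,0,0,0]
    - [0,0,0.34,0,0,0]
    - [0,0,0.4,0,0,0]
    - [0,0,0.4,0,0,0]
    - [0,0,0.4,0,0,0]

```text
clock: 15.03
position: [541.8, 157.3, 197.5]
ee_rot: [0.778, -0.628, 0.0, -0.002]
contact_force: [-0.1, -0.2, -2.4]
gripper_width: 35.5
```

```bash
python3 - <<'E'
from h import *
d=grab("wrist","l_w"); s=arm.read_state(); print(s["position"],s["contact_force"],s["wrist_torque"],s["clock"])
d=grab("scene"); crop(d["image"],180,100,380,300,"l_s",3)
E
```

```text
[540.85764103 156.95201957 195.75595811] [-1.06954496  0.03795645 -1.75482955] [-0.02568826  0.02718833  0.06930665] 15.0833
```

View pics/l_w.png

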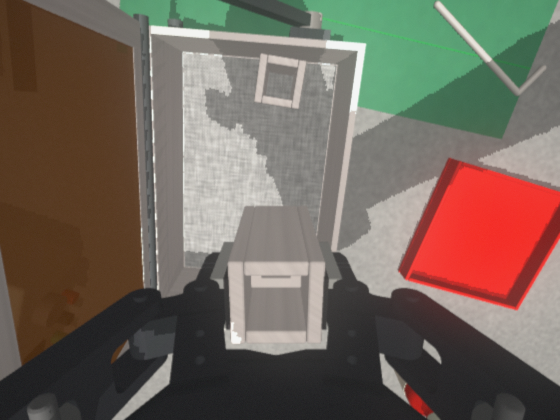

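View pics/l_s.png

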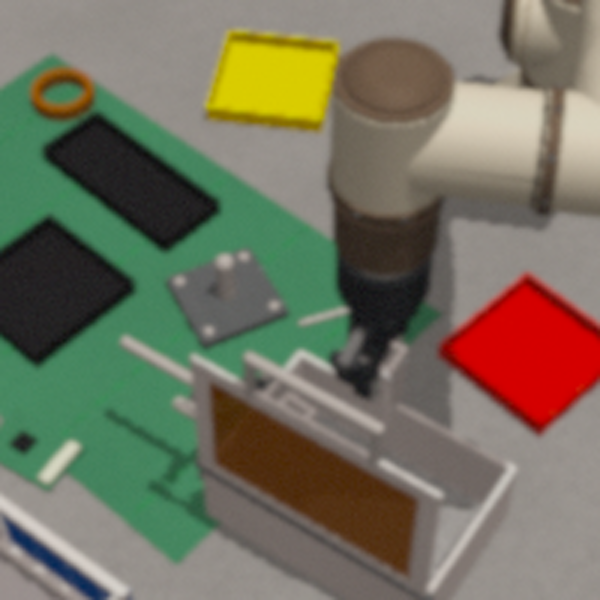

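```bash
python3 - <<'E'
from h import *
d=grab("wrist"); s=arm.read_state(); p=s["position"]; Rm=R.from_quat(s["ee_rot"]).as_matrix()
print(p)
for z in (-37.3,32.7):
  for sx,sy in ((1,1),(1,-1),(-1,-1),(-1,1)):
    print(z,w2p(d,p+Rm@np.array([18*sx,18*sy,z])))
print("ax",Rm[:,0])
crop(d["image"],200,190,350,360,"m",3.5)
np.savez("w_m.npz",**d)
E
```

```text
[540.47733215 156.74157723 194.36739767]
-37.3 [323.5 257.1]
-37.3 [224.7 257.1]
-37.3 [228.8 339.9]
-37.3 [319.8 339.9]
32.7 [306.1 202.1]
32.7 [243.4 202.1]
32.7 [245.1 259.1]
32.7 [304.5 259. ]
ax [ 2.10688965e-01 -9.77552984e-01  5.68682563e-04]
```

View pics/m.png

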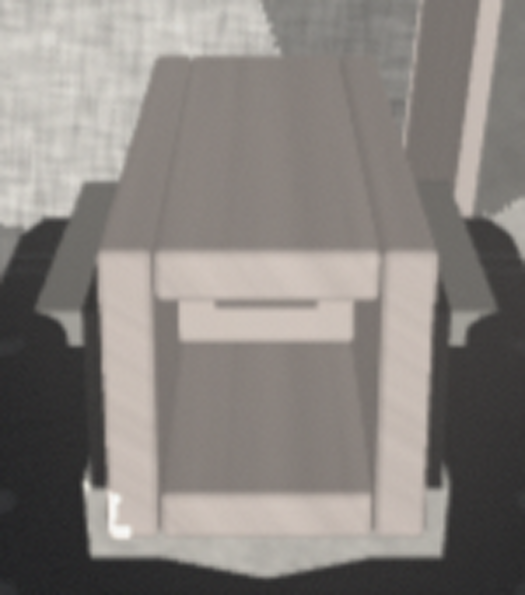

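step_arm:
  series:
    - [-0.209,-0.544,-0.065,0,0,0]
    - [-0.209,-0.544,-0.065,0,0,0]
    - [-0.209,-0.544,-0.065,0,0,0]
    - [-0.209,-0.544,-0.065,0,0,0]
    - [-0.209,-0.544,-0.065,0,0,0]
    - [-0.209,-0.544,-0.065,0,0,0]
    - [-0.209,-0.544,-0.065,0,0,0]
    - [-0.209,-0.544,-0.065,0,0,0]
    - [-0.209,-0.544,-0.065,0,0,0]

```text
clock: 15.93
position: [458.0, -60.2, 169.4]
ee_rot: [0.778, -0.628, -0.0, 0.0]
contact_force: [0.5, -0.2, -0.9]
gripper_width: 35.4
```

```bash
python3 - <<'E'
from h import *
d=grab("wrist","n_w"); s=arm.read_state(); p=s["position"]; print(p,s["clock"])
np.savez("w_n.npz",**d)
print(w2p(d,[458,-113.5,72]),w2p(d,[458,-113.5,12]))
crop(d["image"],180,60,380,260,"n_c",3)
E
```

```text
[458.27741243 -59.72346022 169.62118913] 15.9833
[289.8 132.9] [287.  127.8]
```

View pics/n_c.png

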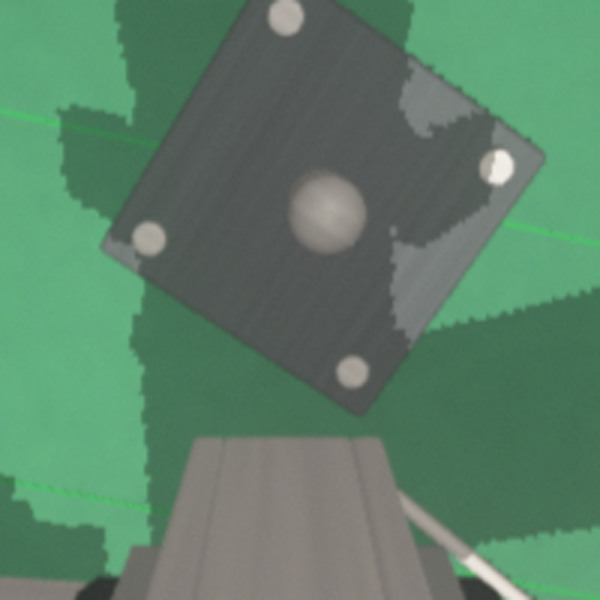

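```bash
python3 - <<'E'
from h import *
d=dict(np.load("w_n.npz"))
print(p2w(d,289,130.7,66))
c=[p2w(d,180+x/3,60+y/3,12) for x,y in ((103,246),(546,157),(361,414))]; print(c,(c[0]+c[1])/2)
s=[p2w(d,180+x/3,60+y/3,14) for x,y in ((286,17),(497,167),(150,238),(353,372))]; print(np.mean(s,0))
# sleeve held: bottom far edge, top edges in this frame
d=dict(np.load("w_m.npz")); p=np.array([540.477,156.74,194.37]); ax=np.array([.2107,-.9776,0]); ay=np.array([-.9776,-.2107,0])
for (u,v),z in (((228,261.4),37.3),((325,261.4),37.3),((231,342),37.3),((321.5,342),37.3),((200+155/3.5,206.3),-32.7),((200+385/3.5,206.3),-32.7)):
    w=p2w(d,u,v,p[2]+z)-p; print(z,(w@ax).round(1),(w@ay).round(1))
E
```

```text
[ 458.6 -114.6   66. ]
[array([521.1, -86.7,  12. ]), array([ 394.6, -141.2,   12. ]), array([430.5, -50.9,  12. ])] [ 457.85 -113.95   12.  ]
[ 457.95 -113.75   14.  ]
37.3 16.3 -17.0
37.3 16.2 18.5
37.3 -18.9 -17.3
37.3 -19.1 18.6
-32.7 15.6 -17.4
-32.7 15.5 20.5
```

step_arm:
  series:
    - [0.003,-0.07,0,0,0,0]
    - [0.003,-0.138,0,0,0,0]
    - [0.003,-0.138,0,0,0,0]
    - [0.003,-0.138,-0.06,0,0,0]
    - [0.003,-0.138,-0.12,0,0,0]
    - [0.003,-0.138,-0.138,0,0,0]
    - [0.003,-0.138,-0.138,0,0,0]
    - [0.003,-0.138,-0.138,0,0,0]

```text
clock: 16.65
position: [460.0, -114.8, 115.1]
ee_rot: [0.779, -0.627, 0.0, 0.0]
contact_force: [-0.5, 0.6, -0.2]
gripper_width: 35.3
```

step_arm:
  series:
    - [0,0,-0.015,0,0,0]
    - [0,0,-0.03,0,0,0]
    - [0,0,-0.045,0,0,0]
    - [0,0,-0.06,0,0,0]
    - [0,0,-0.06,0,0,0]

```text
clock: 17.07
position: [458.4, -115.3, 89.7]
ee_rot: [0.778, -0.628, -0.001, 0.001]
contact_force: [-0.5, 0.3, -0.8]
gripper_width: 35.0
```

step_arm:
  series:
    - [0,0,-0.012,0,0,0]
    - [0,0,-0.024,0,0,0]
    - [0,0,-0.036,0,0,0]
    - [0,0,-0.045,0,0,0]
    - [0,0,-0.05,0,0,0]
    - [0,0,-0.055,0,0,0]
    - [0,0,-0.055,0,0,0]

```text
clock: 17.65
position: [459.4, -115.2, 68.8]
ee_rot: [0.778, -0.628, 0.0, -0.0]
contact_force: [0.4, 1.2, 1.3]
gripper_width: 35.3
```

step_arm:
  series:
    - [0,0,-0.006,0,0,0]
    - [0,0,-0.012,0,0,0]
    - [0,0,-0.015,0,0,0]
    - [0,0,-0.015,0,0,0]

```text
clock: 17.98
position: [460.3, -115.5, 67.2]
ee_rot: [0.779, -0.627, 0.001, -0.0]
contact_force: [-9.1, 4.1, 29.6]
gripper_width: 35.5
```

step_arm:
  series:
    - [0,0,0.04,0,0,0]
    - [0,0,0.12,0,0,0]
    - [0,0,0.2,0,0,0]
    - [0,0,0.25,0,0,0]
    - [0,0,0.25,0,0,0]

```text
clock: 18.4
position: [462.4, -115.5, 167.8]
ee_rot: [0.779, -0.628, 0.004, -0.003]
contact_force: [1.0, -0.4, -1.4]
gripper_width: 35.7
```

```bash
python3 - <<'E'
from h import *
d=grab("top","o_t"); s=arm.read_state(); p=s["position"]; print(p,s["clock"]); np.savez("top3.npz",**d)
d=grab("scene","o_s")
E
```

```text
[ 460.72835312 -115.2622968   165.33258343] 18.45
```

View pics/o_t.png

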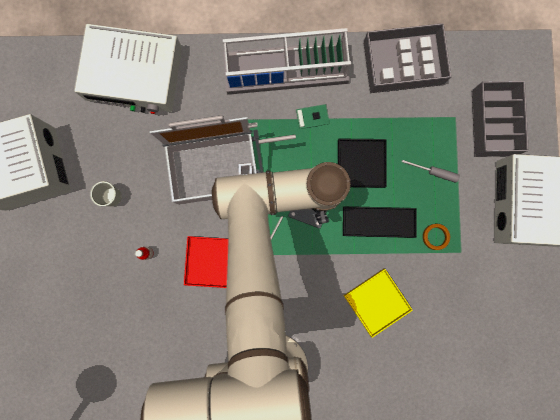

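View pics/o_s.png

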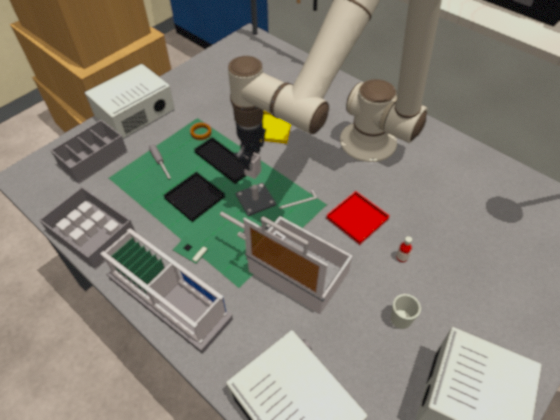

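step_arm:
  series:
    - [0.327,-0.312,0,0,0,0]
    - [0.327,-0.312,0,0,0,0]
    - [0.327,-0.312,0,0,0,0]
    - [0.327,-0.312,0,0,0,0]
    - [0.327,-0.312,0,0,0,0]
    - [0.327,-0.312,-0.1,0,0,0]
    - [0.327,-0.312,-0.2,0,0,0]
    - [0.327,-0.312,-0.27,0,0,0]
    - [0.327,-0.312,-0.29,0,0,0]
    - [0.327,-0.312,-0.305,0,0,0]
    - [0.327,-0.312,-0.313,0,0,0]
    - [0.327,-0.312,-0.318,0,0,0]

```text
clock: 19.5
position: [591.0, -240.3, 36.8]
ee_rot: [0.779, -0.628, 0.001, -0.0]
contact_force: [-2.2, 0.7, 6.4]
gripper_width: 35.2
```

```bash
python3 - <<'E'
from h import *
s=arm.read_state(); print(s["position"],s["contact_force"],s["clock"])
d=grab("wrist","p_w")
E
```

```text
[ 591.01029164 -240.29668363   36.76490585] [-2.19092174  0.70291971  6.37844985] 19.5
```

View pics/p_w.png

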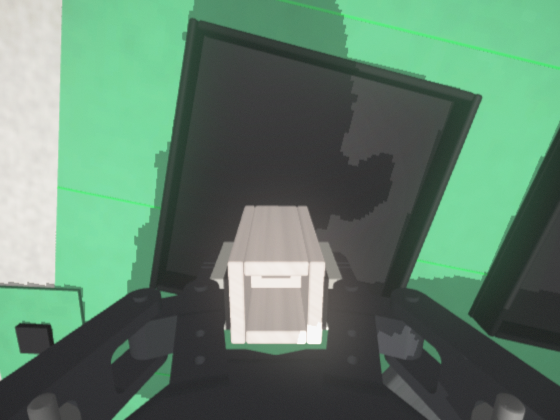

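step_arm:
  series:
    - [0,0,0,0,0,0]
    - [0,0,0,0,0,0]
    - [0,0,0,0,0,0]
    - [0,0,0,0,0,0]
    - [0,0,0.05,0,0,0]
    - [0,0,0.12,0,0,0]
    - [0,0,0.2,0,0,0]
    - [0,0,0.3,0,0,0]
    - [0,0,0.4,0,0,0]
    - [0,0,0.5,0,0,0]
    - [0,0,0.5,0,0,0]
  jaw: 0.22

```text
clock: 20.47
position: [594.1, -241.9, 246.9]
ee_rot: [0.779, -0.627, 0.009, -0.003]
contact_force: [1.5, -0.8, 1.4]
gripper_width: 51.9
```

```bash
python3 - <<'E'
from h import *
s=arm.read_state(); print(s["position"],s["contact_force"],s["clock"])
d=grab("wrist","q_w")
d=grab("top"); np.savez("top4.npz",**d); crop(d["image"],150,110,310,230,"q_t",5)
d=grab("scene"); crop(d["image"],180,150,380,300,"q_s",4)
E
```

```text
[ 594.1336035  -241.89268947  246.89976512] [ 1.48966515 -0.82794237  1.37479836] 20.4667
```

View pics/q_w.png

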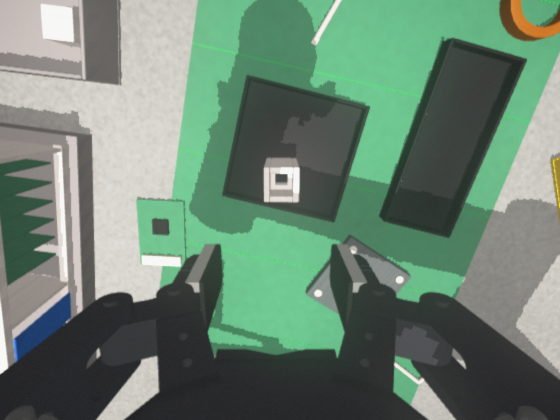

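View pics/q_t.png

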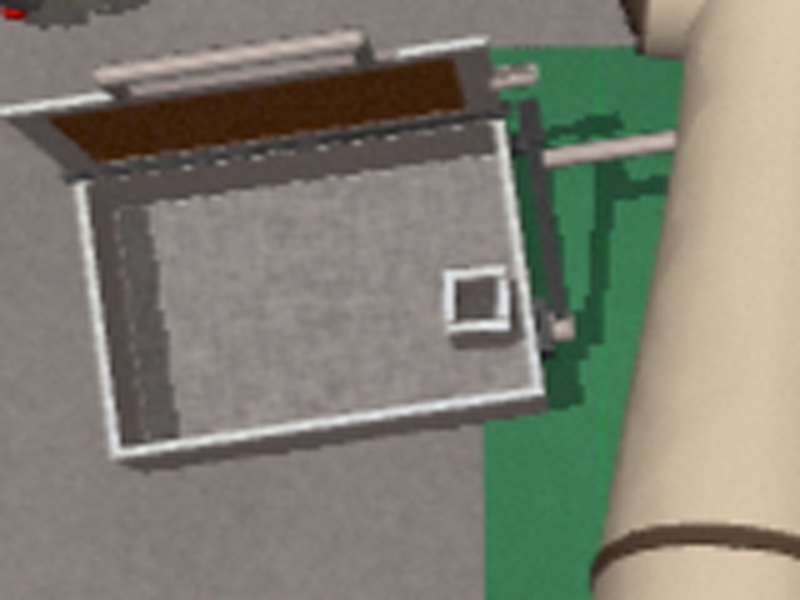

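View pics/q_s.png

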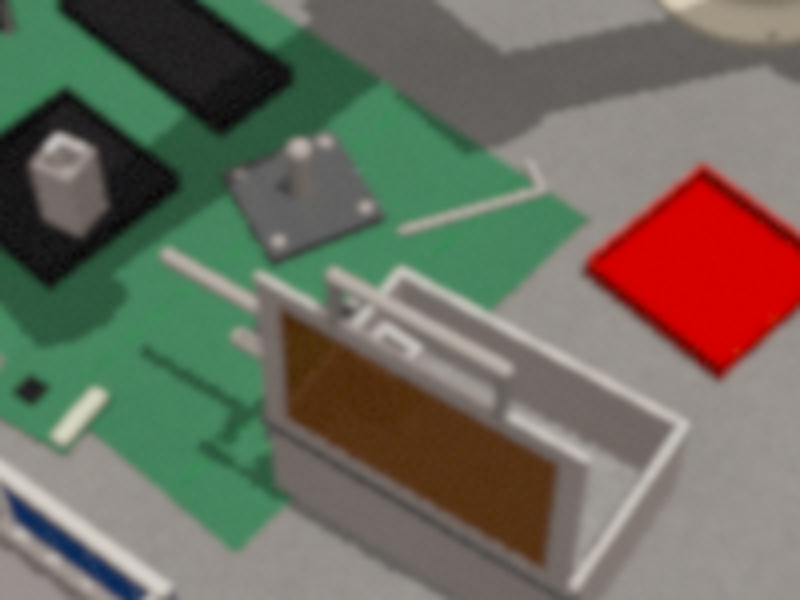

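step_arm:
  series:
    - [-0.175,0.45,0.1,0,0,-0.116]
    - [-0.175,0.45,0.1,0,0,-0.116]
    - [-0.175,0.45,0.1,0,0,-0.116]
    - [-0.175,0.45,0.1,0,0,-0.116]
    - [-0.175,0.45,0.1,0,0,-0.116]
    - [-0.081,0.774,-0.09,0,0,-0.116]
    - [-0.081,0.774,-0.09,0,0,-0.116]
    - [-0.081,0.774,-0.09,0,0,-0.116]
    - [-0.081,0.774,-0.09,0,0,-0.116]
    - [-0.081,0.774,-0.09,0,0,-0.116]
    - [-0.081,0.774,-0.09,0,0,-0.116]
    - [-0.081,0.774,-0.09,0,0,-0.116]

```text
clock: 21.62
position: [557.1, 69.2, 198.6]
ee_rot: [0.718, -0.696, -0.0, 0.001]
contact_force: [0.0, 0.6, -0.2]
gripper_width: 52.5
```

```bash
python3 - <<'E'
from h import *
d=grab("wrist","r_w"); s=arm.read_state(); print(s["position"],s["ee_rot"],s["clock"])
c=np.array([557.5,69.7]);a=np.radians(1.7)
for sx,sy in ((1,1),(1,-1),(-1,-1),(-1,1)):
    o=np.array([np.cos(a)*sx-np.sin(a)*sy,np.sin(a)*sx+np.cos(a)*sy])*18
    print(w2p(d,[*(c+o),75]))
d=grab("scene"); crop(d["image"],180,100,380,300,"r_s",3)
E
```

```text
[557.35733029  68.80409823 199.36161109] [ 7.17747169e-01 -6.96303607e-01 -1.29108964e-04  5.20615384e-04] 21.6667
[253.5 212.9]
[252.8 172.5]
[295.3 172.5]
[294.5 212.9]
```

View pics/r_w.png

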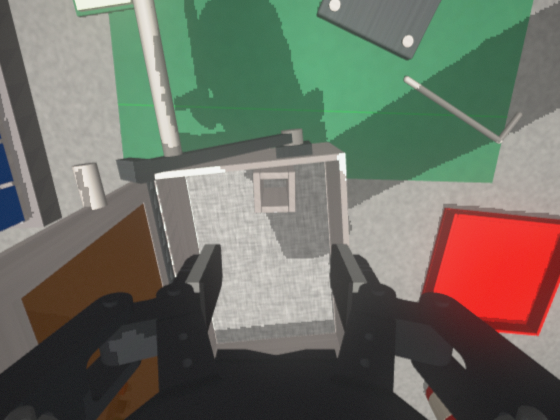

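View pics/r_s.png

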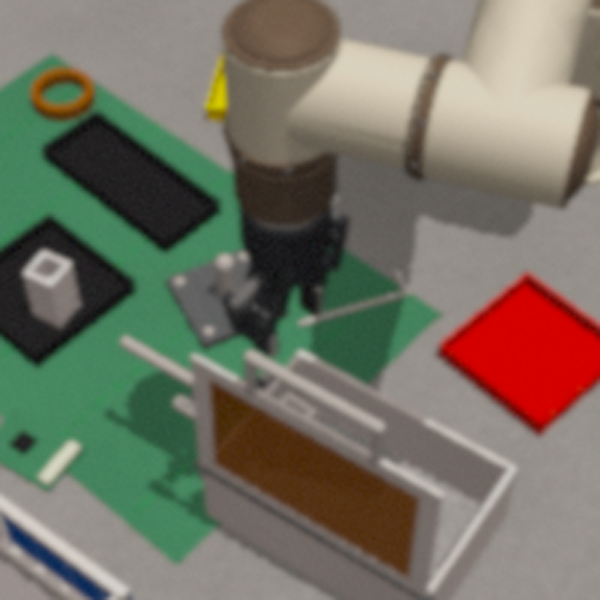

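step_arm:
  series:
    - [0,0.015,-0.04,0,0,0]
    - [0,0.015,-0.12,0,0,0]
    - [0,0.015,-0.2,0,0,0]
    - [0,0.015,-0.27,0,0,0]
    - [0,0.015,-0.33,0,0,0]
    - [0,0.015,-0.37,0,0,0]
    - [0,0.015,-0.394,0,0,0]
    - [0,0.015,-0.394,0,0,0]
    - [0,0.015,-0.394,0,0,0]

```text
clock: 22.47
position: [558.2, 75.0, 42.8]
ee_rot: [0.718, -0.696, 0.0, -0.0]
contact_force: [0.4, -0.5, 0.5]
gripper_width: 52.0
```

step_arm:
  series:
    - [0,0,0,0,0,0]
    - [0,0,0,0,0,0]
    - [0,0,0,0,0,0]
    - [0,0,0,0,0,0]
    - [0,0,0,0,0,0]
  jaw: -1

```text
clock: 22.88
position: [558.9, 75.9, 43.9]
ee_rot: [0.718, -0.696, 0.001, -0.001]
contact_force: [-0.6, 0.2, 7.0]
gripper_width: 35.2
```

step_arm:
  series:
    - [0,0,0.03,0,0,0]
    - [0,0,0.08,0,0,0]
    - [0,0,0.16,0,0,0]
    - [0,0,0.24,0,0,0]
    - [0,0,0.32,0,0,0]
    - [0,0,0.38,0,0,0]
    - [0,0,0.38,0,0,0]
    - [0,0,0.38,0,0,0]

```text
clock: 23.55
position: [557.8, 75.8, 195.4]
ee_rot: [0.718, -0.696, 0.0, -0.002]
contact_force: [-0.4, -0.5, -2.2]
gripper_width: 35.2
```

```bash
python3 - <<'E'
from h import *
d=grab("wrist"); s=arm.read_state(); p=s["position"]; Rm=R.from_quat(s["ee_rot"]).as_matrix()
print(p,s["contact_force"],s["clock"])
crop(d["image"],200,180,350,360,"s_c",3.3)
np.savez("w_s.npz",**d,p=p,Rm=Rm)
E
```

```text
[556.79941035  75.48877043 193.70367115] [ 0.06616241 -0.28289701 -1.66717022] 23.6
```

View pics/s_c.png

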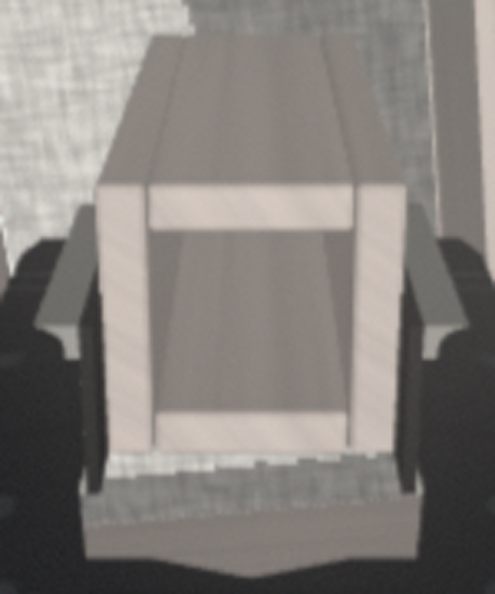

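```bash
python3 - <<'E'
from h import *
z=np.load("w_s.npz"); d=dict(z); p=d["p"];Rm=d["Rm"]
for (u,v),dz in (((229.4,235.8),31.5),((323,235.8),31.5),((232,317),31.5),((319,317),31.5),((200+153/3.3,190.9),-38.5),((200+355/3.3,190.9),-38.5)):
    w=p2w(d,u,v,p[2]+dz)-p; print(dz,(w@Rm[:,0]).round(1),(w@Rm[:,1]).round(1))
print(Rm[:,0],Rm[:,1])
E
```

```text
31.5 23.2 -17.9
31.5 23.2 17.7
31.5 -12.9 -18.3
31.5 -12.9 17.6
-38.5 22.6 -17.9
-38.5 22.6 18.4
[ 3.03298575e-02 -9.99539678e-01 -7.28605967e-04] [-9.99539475e-01 -3.03305415e-02  9.46879183e-04]
```

step_arm:
  series:
    - [-0.249,-0.339,-0.04,0,0,0]
    - [-0.249,-0.339,-0.04,0,0,0]
    - [-0.249,-0.339,-0.04,0,0,0]
    - [-0.249,-0.339,-0.04,0,0,0]
    - [-0.249,-0.339,-0.04,0,0,0]
    - [-0.249,-0.339,-0.04,0,0,0]
    - [-0.249,-0.339,-0.04,0,0,0]
    - [-0.249,-0.339,-0.04,0,0,0]

```text
clock: 24.27
position: [458.6, -59.6, 177.6]
ee_rot: [0.718, -0.696, -0.0, 0.0]
contact_force: [0.0, 0.9, -1.1]
gripper_width: 35.2
```

```bash
python3 - <<'E'
from h import *
d=grab("wrist","t_w"); s=arm.read_state(); p=s["position"]; print(p,s["clock"])
np.savez("w_t.npz",**d)
print(w2p(d,[458.2,-114.1,66]))
crop(d["image"],180,60,380,260,"t_c",3)
E
```

```text
[458.71737602 -59.39365486 177.66692429] 24.3167
[277.3 128.6]
```

View pics/t_c.png

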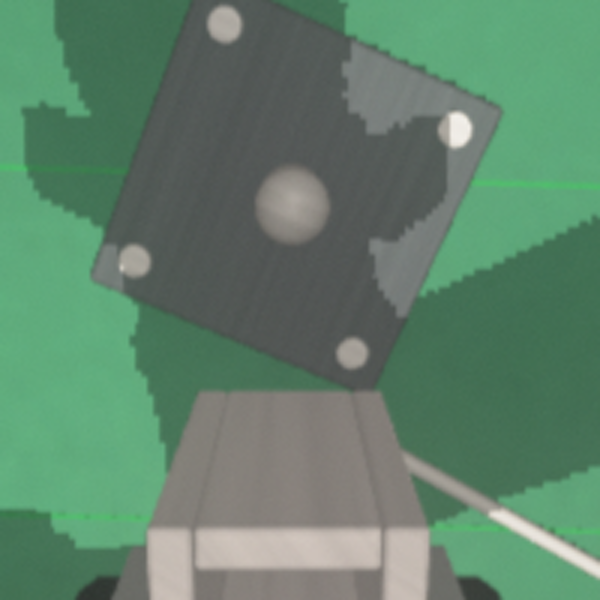

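step_arm:
  series:
    - [0,-0.07,0,0,0,0]
    - [0,-0.122,0,0,0,0]
    - [0,-0.122,0,0,0,0]
    - [0,-0.122,-0.06,0,0,0]
    - [0,-0.122,-0.12,0,0,0]
    - [0,-0.122,-0.145,0,0,0]
    - [0,-0.122,-0.145,0,0,0]
    - [0,-0.122,-0.145,0,0,0]

```text
clock: 24.98
position: [458.6, -108.3, 119.7]
ee_rot: [0.718, -0.696, -0.0, 0.001]
contact_force: [-0.6, -0.6, -1.0]
gripper_width: 35.8
```

step_arm:
  series:
    - [0,0,-0.015,0,0,0]
    - [0,0,-0.03,0,0,0]
    - [0,0,-0.045,0,0,0]
    - [0,0,-0.06,0,0,0]
    - [0,0,-0.06,0,0,0]

```text
clock: 25.4
position: [457.3, -108.9, 95.0]
ee_rot: [0.718, -0.696, -0.001, 0.001]
contact_force: [-0.1, -0.3, -1.4]
gripper_width: 35.2
```

step_arm:
  series:
    - [0,0,-0.015,0,0,0]
    - [0,0,-0.03,0,0,0]
    - [0,0,-0.045,0,0,0]
    - [0,0,-0.055,0,0,0]
    - [0,0,-0.06,0,0,0]
    - [0,0,-0.065,0,0,0]
    - [0,0,-0.07,0,0,0]
    - [0,0,-0.07,0,0,0]

```text
clock: 26.07
position: [457.9, -108.9, 67.8]
ee_rot: [0.718, -0.696, -0.0, 0.0]
contact_force: [-0.8, 0.2, -1.4]
gripper_width: 35.6
```

Past the collar height without force; continuing to the base.

step_arm:
  series:
    - [0,0,-0.012,0,0,0]
    - [0,0,-0.022,0,0,0]
    - [0,0,-0.03,0,0,0]
    - [0,0,-0.036,0,0,0]
    - [0,0,-0.04,0,0,0]
    - [0,0,-0.043,0,0,0]
    - [0,0,-0.046,0,0,0]
    - [0,0,-0.048,0,0,0]
    - [0,0,-0.048,0,0,0]

```text
clock: 26.82
position: [457.9, -109.0, 50.9]
ee_rot: [0.718, -0.696, 0.0, 0.0]
contact_force: [-5.6, 1.5, 15.5]
gripper_width: 35.5
```

step_arm:
  series:
    - [0,0,0.03,0,0,0]
    - [0,0,0.1,0,0,0]
    - [0,0,0.18,0,0,0]
    - [0,0,0.26,0,0,0]
    - [0,0,0.3,0,0,0]
    - [0,0,0.3,0,0,0]

```text
clock: 27.32
position: [460.8, -108.9, 173.3]
ee_rot: [0.718, -0.696, 0.004, -0.003]
contact_force: [0.6, -0.5, -2.2]
gripper_width: 35.2
```

```bash
python3 - <<'E'
from h import *
d=grab("top","u_t"); s=arm.read_state(); p=s["position"]; print(p,s["clock"]); np.savez("top5.npz",**d)
crop(d["image"],270,120,430,240,"u_tc",5)
d=grab("scene"); crop(d["image"],160,110,360,260,"u_s",4)
E
```

```text
[ 459.15535409 -108.77619171  170.77220535] 27.3667
```

View pics/u_tc.png

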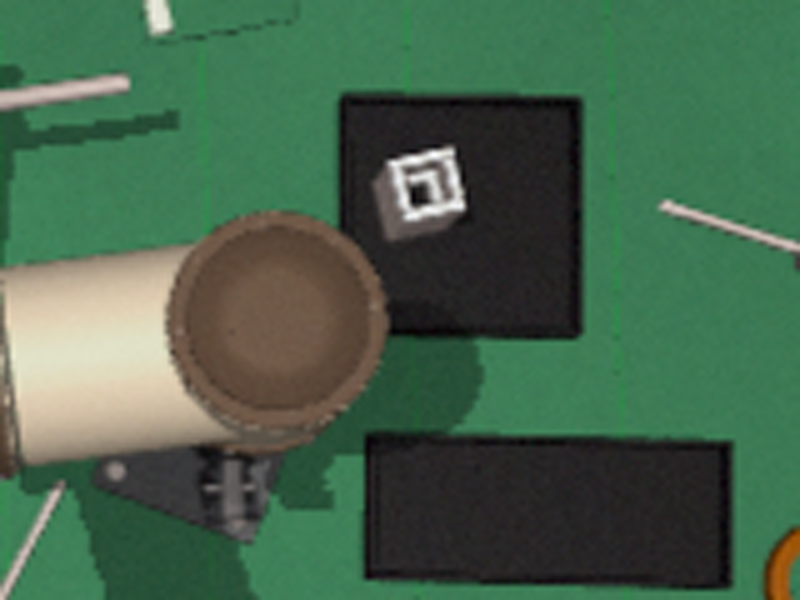

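View pics/u_s.png

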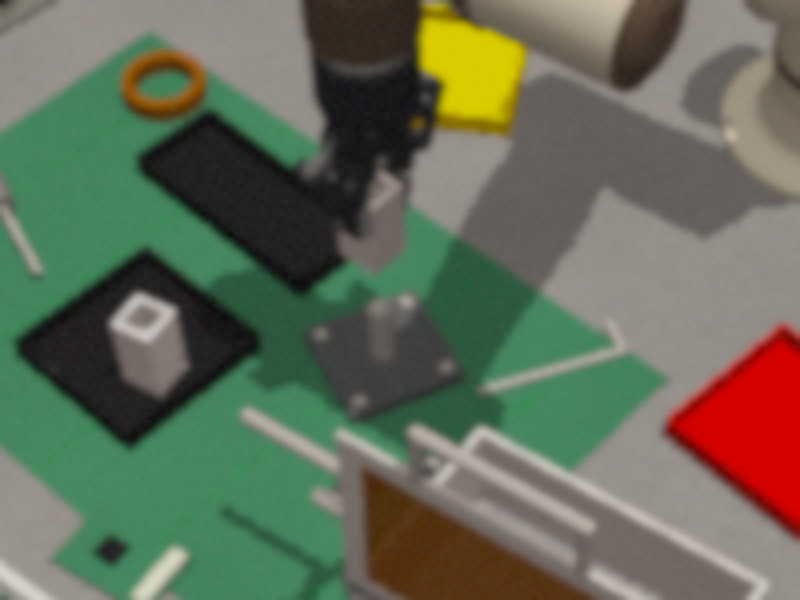

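step_arm:
  series:
    - [-0.119,-0.493,0,0,0,0]
    - [-0.119,-0.493,0,0,0,0]
    - [-0.119,-0.493,0,0,0,0]
    - [-0.119,-0.493,0,0,0,0]
    - [-0.119,-0.493,0,0,0,0]
    - [-0.119,-0.493,-0.08,0,0,0]
    - [-0.119,-0.493,-0.17,0,0,0]
    - [-0.119,-0.493,-0.25,0,0,0]
    - [-0.119,-0.493,-0.29,0,0,0]
    - [-0.119,-0.493,-0.305,0,0,0]
    - [-0.119,-0.493,-0.315,0,0,0]
    - [-0.119,-0.493,-0.319,0,0,0]

```text
clock: 28.42
position: [406.0, -304.8, 42.9]
ee_rot: [0.718, -0.696, -0.005, 0.003]
contact_force: [-14.2, 10.9, 38.8]
gripper_width: 34.9
```

```bash
python3 - <<'E'
from h import *
s=arm.read_state(); print(s["position"],s["contact_force"],s["clock"])
d=grab("wrist","v_w")
E
```

```text
[ 406.03333907 -304.80301088   42.92959735] [-14.19765817  10.91177446  38.81876081] 28.4167
```

View pics/v_w.png

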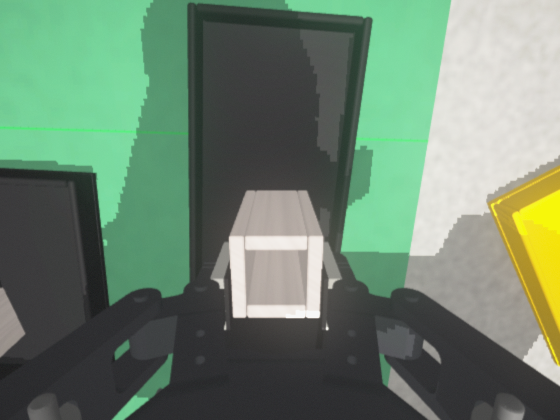

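step_arm:
  series:
    - [0,0,0.005,0,0,0]
    - [0,0,0.005,0,0,0]
    - [0,0,0.005,0,0,0]

```text
clock: 28.72
position: [410.4, -306.0, 43.0]
ee_rot: [0.718, -0.696, -0.0, 0.0]
contact_force: [0.2, -0.2, -1.5]
gripper_width: 35.0
```

step_arm:
  series:
    - [0,0,-0.002,0,0,0]
    - [0,0,-0.004,0,0,0]
    - [0,0,-0.004,0,0,0]

```text
clock: 28.97
position: [410.4, -306.1, 42.9]
ee_rot: [0.718, -0.696, -0.0, 0.0]
contact_force: [-3.5, 2.8, 12.5]
gripper_width: 35.3
```

step_arm:
  series:
    - [0,0,0,0,0,0]
    - [0,0,0,0,0,0]
    - [0,0,0,0,0,0]
    - [0,0,0,0,0,0]
    - [0,0,0.05,0,0,0]
    - [0,0,0.12,0,0,0]
    - [0,0,0.2,0,0,0]
    - [0,0,0.3,0,0,0]
    - [0,0,0.4,0,0,0]
    - [0,0,0.5,0,0,0]
    - [0,0,0.5,0,0,0]
  jaw: 0.22

```text
clock: 29.88
position: [414.3, -308.6, 250.6]
ee_rot: [0.718, -0.696, 0.008, -0.002]
contact_force: [0.0, -1.1, 1.2]
gripper_width: 52.2
```

```bash
python3 - <<'E'
from h import *
s=arm.read_state(); print(s["position"],s["contact_force"],s["clock"])
d=grab("wrist","x_w")
d=grab("scene","x_s"); crop(d["image"],130,110,380,300,"x_sc",3.1)
E
```

```text
[ 414.34759531 -308.58614606  250.56247695] [ 0.0050821  -1.08708538  1.1632741 ] 29.8833
```

View pics/x_w.png

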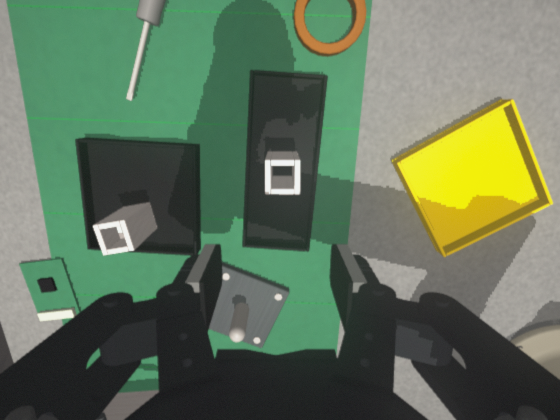

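View pics/x_sc.png

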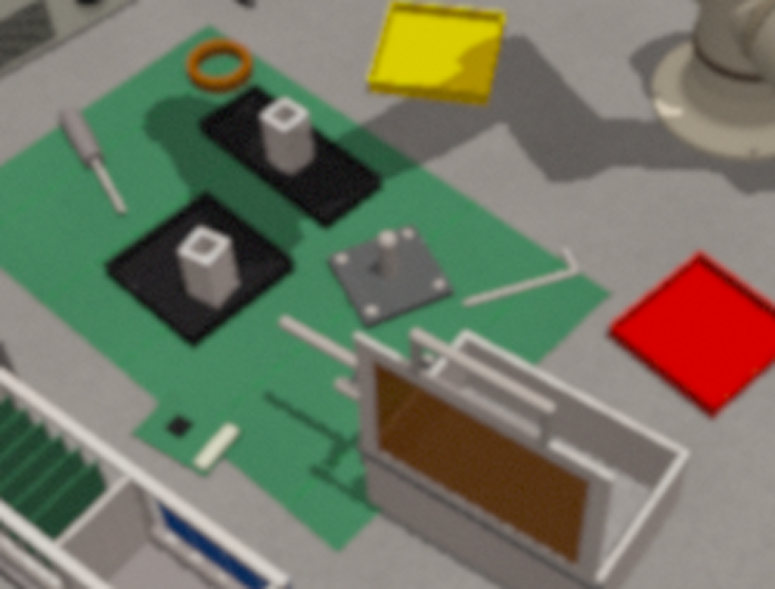

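step_arm:
  series:
    - [0.18,0.95,0.3,0,0,0.07]
    - [0.18,0.95,0.3,0,0,0.07]
    - [0.18,0.95,0.3,0,0,0.07]
    - [0.18,0.95,0.3,0,0,0.07]
    - [0.18,0.95,0.3,0,0,0.07]
    - [0.18,0.95,0.3,0,0,0.07]
    - [0.18,0.95,0.3,0,0,0.07]
    - [0.18,0.95,0.3,0,0,0.07]
    - [0.18,0.95,0.3,0,0,0.07]
    - [0.18,0.95,0.3,0,0,0.07]
    - [0.18,0.95,0.3,0,0,0.07]
    - [0.18,0.95,0.3,0,0,0.07]
  jaw: 0

```text
clock: 30.98
position: [482.3, 75.3, 359.6]
ee_rot: [0.756, -0.655, -0.001, 0.002]
contact_force: [-0.7, 0.5, -0.7]
gripper_width: 42.5
```

```bash
python3 - <<'E'
from h import *
s=arm.read_state(); print(s["position"],s["contact_force"],s["clock"])
d=grab("wrist","y_w"); np.savez("w_y.npz",**d)
d=grab("top","y_t"); np.savez("top6.npz",**d)
crop(d["image"],150,100,310,220,"y_tc",5)
E
```

```text
[482.26373158  75.33424234 359.58676683] [-0.71702667  0.5395986  -0.71108113] 30.9833
```

View pics/y_w.png

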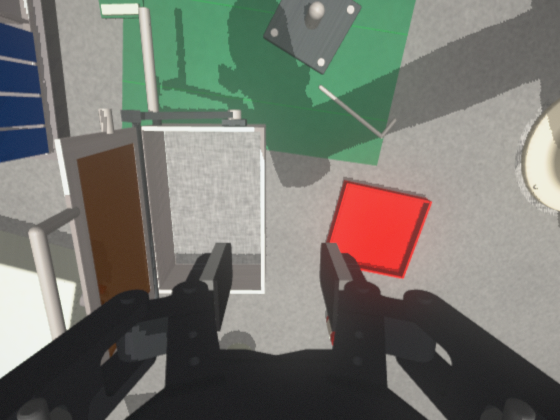

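View pics/y_tc.png

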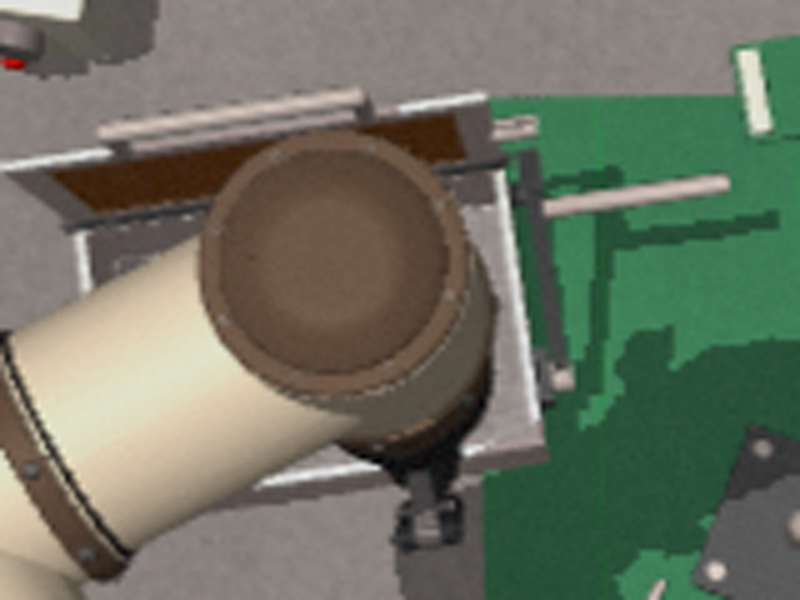

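```bash
python3 - <<'E'
from h import *
d=dict(np.load("top6.npz"))
H=np.array([646,173,90.]);ex=np.array([.99,.14,0])
for t in (1.3,1.35,1.4,1.45,1.5,1.55):
    b=H+205*(-np.cos(t)*ex+np.sin(t)*np.array([0,0,1])); print(t,w2p(d,b),b.round(1), w2p(dict(np.load("w_y.npz")),b+60*np.array([.14,-.99,0])))
E
```

```text
1.3 [199.3 141.8] [591.7 165.3 287.5] [105.7 229. ]
1.35 [198.6 137.5] [601.6 166.7 290. ] [ 89.9 230.3]
1.4 [197.8 133.2] [611.5 168.1 292. ] [ 74.  231.3]
1.45 [197.2 128.9] [621.5 169.5 293.5] [ 58.2 232.1]
1.5 [196.5 124.6] [631.6 171.  294.5] [ 42.6 232.6]
1.55 [195.8 120.3] [641.8 172.4 295. ] [ 27.3 232.9]
```

step_arm:
  series:
    - [0.368,-0.262,0,0,0,0]
    - [0.368,-0.262,0,0,0,0]
    - [0.368,-0.262,0,0,0,0]
    - [0.368,-0.262,0,0,0,0]
    - [0.368,-0.262,0,0,0,0]
    - [0.368,-0.262,-0.1,0,0,0]
    - [0.368,-0.262,-0.2,0,0,0]
    - [0.368,-0.262,-0.3,0,0,0]
    - [0.368,-0.262,-0.4,0,0,0]
    - [0.368,-0.262,-0.4,0,0,0]
    - [0.368,-0.262,-0.4,0,0,0]

```text
clock: 32.0
position: [628.1, -32.7, 199.6]
ee_rot: [0.755, -0.656, -0.002, 0.003]
contact_force: [0.5, -0.3, 1.5]
gripper_width: 43.0
```

```bash
python3 - <<'E'
from h import *
d=grab("wrist","z_w"); s=arm.read_state(); print(s["position"],s["contact_force"],s["clock"])
e=lambda cy: np.array([646,173])+(-42.6)*np.array([.99,.14])+cy*np.array([-.14,.99])
for cy in (-141,-200,-239): print(w2p(d,[*e(cy),143]))
E
```

```text
[630.22992892 -32.23866458 202.81423952] [ 0.26924779  0.23711054 -0.00832373] 32.05
[269.  298.1]
[268.3 220. ]
[267.8 161.4]
```

View pics/z_w.png

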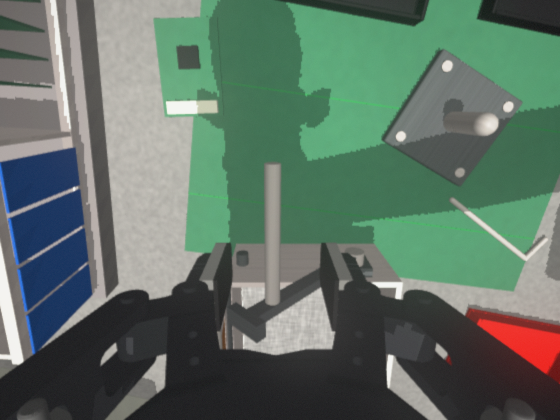

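step_arm:
  series:
    - [0,0,-0.08,0,0,0]
    - [0,0,-0.15,0,0,0]
    - [0,0,-0.189,0,0,0]
    - [0,0,-0.189,0,0,0]
    - [0,0,-0.189,0,0,0]

```text
clock: 32.47
position: [631.5, -31.2, 128.9]
ee_rot: [0.755, -0.655, 0.002, -0.001]
contact_force: [0.6, 0.6, 0.3]
gripper_width: 42.6
```

step_arm:
  series:
    - [0,0,0,0,0,0]
    - [0,0,0,0,0,0]
    - [0,0,0,0,0,0]
    - [0,0,0,0,0,0]
    - [0,0,0,0,0,0]
  jaw: -1

```text
clock: 32.88
position: [631.2, -30.8, 128.0]
ee_rot: [0.755, -0.655, 0.002, -0.001]
contact_force: [1.4, -0.0, 3.7]
gripper_width: 9.3
```

```bash
python3 - <<'E'
import numpy as np
for k in range(1,12):
    t=.79-.0735*k; dx=110*(np.cos(t)-np.cos(.79))/400; dz=110*(np.sin(t)-np.sin(.79))/400; print([float(round(dx*.99,3)),float(round(dx*.14,3)),float(round(dz,3)),0,0,0],end=", ")
E
```

```text
[0.014, 0.002, -0.015, 0, 0, 0], [0.026, 0.004, -0.03, 0, 0, 0], [0.038, 0.005, -0.047, 0, 0, 0], [0.048, 0.007, -0.064, 0, 0, 0], [0.057, 0.008, -0.083, 0, 0, 0], [0.064, 0.009, -0.101, 0, 0, 0], [0.07, 0.01, -0.121, 0, 0, 0], [0.075, 0.011, -0.14, 0, 0, 0], [0.078, 0.011, -0.16, 0, 0, 0], [0.08, 0.011, -0.18, 0, 0, 0], [0.081, 0.011, -0.2, 0, 0, 0],
```

step_arm:
  series:
    - [0.014,0.002,-0.015,0,0,0]
    - [0.026,0.004,-0.03,0,0,0]
    - [0.038,0.005,-0.047,0,0,0]
    - [0.048,0.007,-0.064,0,0,0]
    - [0.057,0.008,-0.083,0,0,0]
    - [0.064,0.009,-0.101,0,0,0]
    - [0.07,0.01,-0.121,0,0,0]
    - [0.075,0.011,-0.14,0,0,0]
    - [0.078,0.011,-0.16,0,0,0]
    - [0.08,0.011,-0.18,0,0,0]
    - [0.081,0.011,-0.195,0,0,0]
    - [0.081,0.011,-0.198,0,0,0]

```text
clock: 33.88
position: [662.1, -26.5, 47.3]
ee_rot: [0.755, -0.655, 0.0, 0.0]
contact_force: [-0.5, -0.8, 10.7]
gripper_width: 8.8
```

step_arm:
  series:
    - [0,0,-0.004,0,0,0]
    - [0,0,-0.008,0,0,0]
    - [0,0,-0.008,0,0,0]

```text
clock: 34.13
position: [662.2, -26.5, 47.0]
ee_rot: [0.756, -0.655, 0.001, 0.0]
contact_force: [-3.5, -0.8, 17.2]
gripper_width: 8.9
```

step_arm:
  series:
    - [0,0,0.006,0,0,0]
    - [0,0,0.006,0,0,0]
    - [0,0,0.006,0,0,0]
    - [0,0,0.006,0,0,0]
    - [0,0,0.08,0,0,0]
    - [0,0,0.18,0,0,0]
    - [0,0,0.28,0,0,0]
    - [0,0,0.38,0,0,0]
    - [0,0,0.48,0,0,0]
    - [0,0,0.58,0,0,0]
    - [0,0,0.68,0,0,0]
    - [0,0,0.78,0,0,0]
  jaw: 0

```text
clock: 35.13
position: [661.3, -26.4, 356.7]
ee_rot: [0.755, -0.656, -0.001, 0.001]
contact_force: [1.1, 1.1, -0.8]
gripper_width: 42.7
```

```bash
python3 - <<'E'
from h import *
s=arm.read_state(); print(s["position"],s["contact_force"],s["clock"])
d=grab("top"); np.savez("top7.npz",**d)
crop(d["image"],150,100,310,220,"A_t",5)
d=grab("wrist","A_w")
E
```

```text
[661.3435666  -26.39990863 356.74461475] [ 1.10687816  1.07871533 -0.83740307] 35.1333
```

View pics/A_t.png

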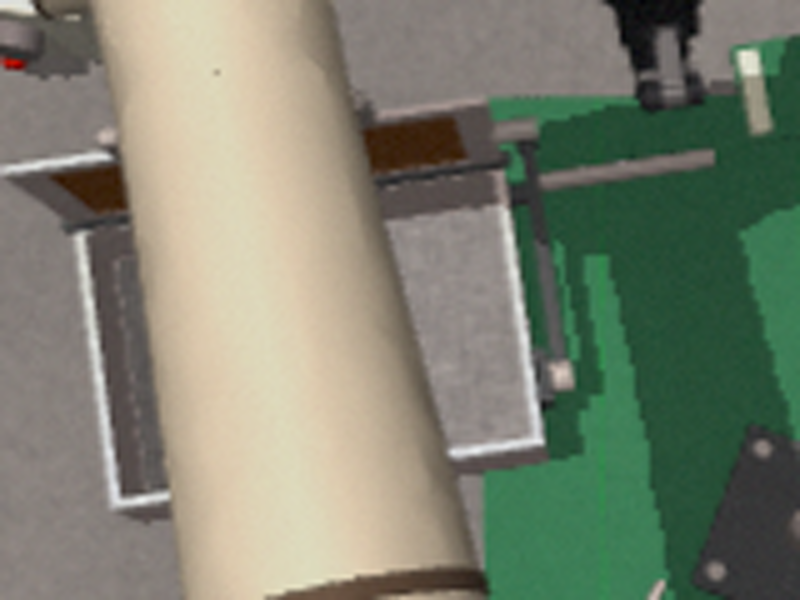

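View pics/A_w.png

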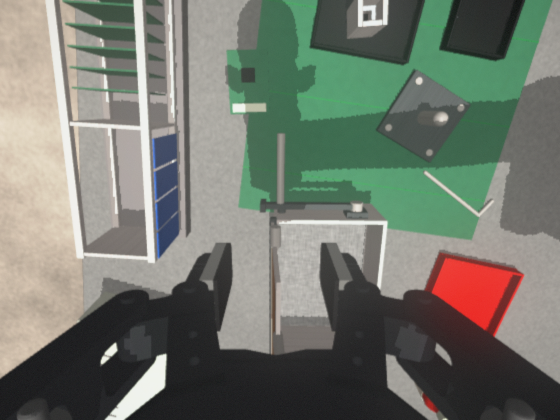

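step_arm:
  series:
    - [-0.078,0.494,0.02,0,0,0]
    - [-0.078,0.494,0.02,0,0,0]
    - [-0.078,0.494,0.02,0,0,0]
    - [-0.078,0.494,0.02,0,0,0]
    - [-0.078,0.494,0.02,0,0,0]
    - [-0.078,0.494,0.02,0,0,0]
    - [-0.078,0.494,0.02,0,0,0]

```text
clock: 35.82
position: [630.2, 173.3, 362.1]
ee_rot: [0.756, -0.654, -0.001, 0.001]
contact_force: [0.5, -0.5, -0.0]
gripper_width: 42.8
```

```bash
python3 - <<'E'
from h import *
s=arm.read_state(); print(s["position"],s["contact_force"],s["clock"])
d=grab("wrist","B_w")
H=np.array([646,173,90.]);ex=np.array([.99,.14,0])
for t in (1.45,1.5,1.55):
    b=H+205*(-np.cos(t)*ex+np.sin(t)*np.array([0,0,1])); print(t,w2p(d,b+60*np.array([.14,-.99,0])))
E
```

```text
[630.18748155 173.29911551 362.06726264] [ 0.46984466 -0.48594594 -0.04565029] 35.8167
1.45 [288.9 120.1]
1.5 [273.1 120.1]
1.55 [257.  120.1]
```

View pics/B_w.png

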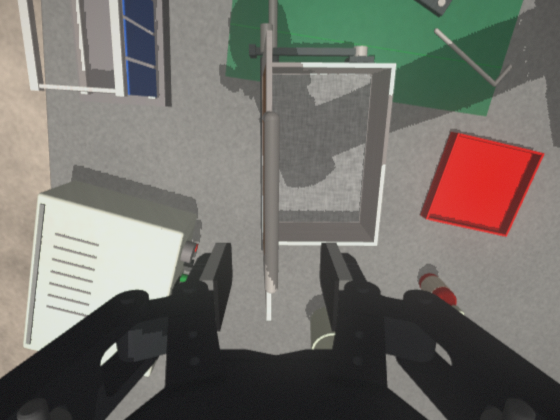

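step_arm:
  series:
    - [0.002,0,-0.08,0,0,0]
    - [0.002,0,-0.16,0,0,0]
    - [0.002,0,-0.2,0,0,0]
    - [0.002,0,-0.217,0,0,0]
    - [0.002,0,-0.217,0,0,0]

```text
clock: 36.28
position: [631.2, 169.4, 274.6]
ee_rot: [0.754, -0.656, -0.001, 0.002]
contact_force: [-0.4, 0.4, 0.1]
gripper_width: 42.7
```

step_arm:
  series:
    - [0,0,0,0,0,0]
    - [0,0,0,0,0,0]
    - [0,0,0,0,0,0]
    - [0,0,0,0,0,0]
    - [0,0,0,0,0,0]
  jaw: -1

```text
clock: 36.7
position: [632.4, 171.0, 279.0]
ee_rot: [0.755, -0.656, 0.001, -0.001]
contact_force: [0.9, -1.8, 4.4]
gripper_width: 7.7
```

```bash
python3 - <<'E'
import numpy as np
from h import *
s=arm.read_state(); print(s["position"],s["contact_force"],s["clock"])
yaw=.14; L=205
P=lambda t: np.array([-L*np.cos(t)*np.cos(yaw),-L*np.cos(t)*np.sin(yaw),L*np.sin(t)])
for a in (1.5,1.08,.66,.24):
    for k in range(1,13):
        t=max(a-.035*k,-.005); print([float(v) for v in ((P(t)-P(a))/400).round(3)]+[0,0,0],end=", ")
    print()
E
```

```text
[632.44742253 170.97392248 279.02308077] [ 0.89663272 -1.8067694   4.36244552] 36.7
[-0.018, -0.002, -0.002, 0, 0, 0], [-0.035, -0.005, -0.004, 0, 0, 0], [-0.053, -0.007, -0.007, 0, 0, 0], [-0.07, -0.01, -0.01, 0, 0, 0], [-0.088, -0.012, -0.014, 0, 0, 0], [-0.105, -0.015, -0.019, 0, 0, 0], [-0.122, -0.017, -0.024, 0, 0, 0], [-0.138, -0.02, -0.03, 0, 0, 0], [-0.155, -0.022, -0.036, 0, 0, 0], [-0.171, -0.024, -0.043, 0, 0, 0], [-0.187, -0.026, -0.051, 0, 0, 0], [-0.203, -0.029, -0.059, 0, 0, 0], 
[-0.016, -0.002, -0.009, 0, 0, 0], [-0.031, -0.004, -0.018, 0, 0, 0], [-0.046, -0.006, -0.028, 0, 0, 0], [-0.06, -0.008, -0.038, 0, 0, 0], [-0.074, -0.01, -0.049, 0, 0, 0], [-0.088, -0.012, -0.06, 0, 0, 0], [-0.101, -0.014, -0.072, 0, 0, 0], [-0.114, -0.016, -0.084, 0, 0, 0], [-0.127, -0.018, -0.097, 0, 0, 0], [-0.139, -0.02, -0.11, 0, 0, 0], [-0.151, -0.021, -0.124, 0, 0, 0], [-0.162, -0.023, -0.138, 0, 0, 0], 
[-0.011, -0.001, -0.014, 0, 0, 0], [-0.021, -0.003, -0.029, 0, 0, 0], [-0.03, -0.004, -0.044, 0, 0, 0], [-0.039, -0.006, -0.06, 0, 0, 0], [-0.048, -0.007, -0.075, 0, 0, 0], [-0.056, -0.008, -0.091, 0, 0, 0], [-0.063, -0.009, -0.108, 0, 0, 0], [-0.07, -0.01, -0.124, 0, 0, 0], [-0.077, -0.011, -0.141, 0, 0, 0], [-0.082, -0.012, -0.158, 0, 0, 0], [-0.088, -0.012, -0.175, 0, 0, 0], [-0.092, -0.013, -0.192, 0, 0, 0], 
[-0.004, -0.001, -0.017, 0, 0, 0], [-0.007, -0.001, -0.035, 0, 0, 0], [-0.01, -0.001, -0.053, 0, 0, 0], [-0.012, -0.002, -0.071, 0, 0, 0], [-0.013, -0.002, -0.089, 0, 0, 0], [-0.014, -0.002, -0.106, 0, 0, 0], [-0.015, -0.002, -0.124, 0, 0, 0], [-0.015, -0.002, -0.124, 0, 0, 0], [-0.015, -0.002, -0.124, 0, 0, 0], [-0.015, -0.002, -0.124, 0, 0, 0], [-0.015, -0.002, -0.124, 0, 0, 0], [-0.015, -0.002, -0.124, 0, 0, 0],
```

step_arm:
  series:
    - [-0.018,-0.002,-0.002,0,0,0]
    - [-0.035,-0.005,-0.004,0,0,0]
    - [-0.053,-0.007,-0.007,0,0,0]
    - [-0.07,-0.01,-0.01,0,0,0]
    - [-0.088,-0.012,-0.014,0,0,0]
    - [-0.105,-0.015,-0.019,0,0,0]
    - [-0.122,-0.017,-0.024,0,0,0]
    - [-0.138,-0.02,-0.03,0,0,0]
    - [-0.155,-0.022,-0.036,0,0,0]
    - [-0.171,-0.024,-0.043,0,0,0]
    - [-0.187,-0.026,-0.051,0,0,0]
    - [-0.203,-0.029,-0.059,0,0,0]

```text
clock: 37.7
position: [553.4, 160.2, 257.5]
ee_rot: [0.755, -0.655, 0.003, -0.005]
contact_force: [2.3, -0.6, 8.9]
gripper_width: 7.6
```

step_arm:
  series:
    - [-0.016,-0.002,-0.009,0,0,0]
    - [-0.031,-0.004,-0.018,0,0,0]
    - [-0.046,-0.006,-0.028,0,0,0]
    - [-0.06,-0.008,-0.038,0,0,0]
    - [-0.074,-0.01,-0.049,0,0,0]
    - [-0.088,-0.012,-0.06,0,0,0]
    - [-0.101,-0.014,-0.072,0,0,0]
    - [-0.114,-0.016,-0.084,0,0,0]
    - [-0.127,-0.018,-0.097,0,0,0]
    - [-0.139,-0.02,-0.11,0,0,0]
    - [-0.151,-0.021,-0.124,0,0,0]
    - [-0.162,-0.023,-0.138,0,0,0]

```text
clock: 38.7
position: [486.7, 151.0, 200.9]
ee_rot: [0.755, -0.655, 0.001, -0.002]
contact_force: [-4.1, 0.5, 11.1]
gripper_width: 7.9
```

step_arm:
  series:
    - [-0.011,-0.001,-0.014,0,0,0]
    - [-0.021,-0.003,-0.029,0,0,0]
    - [-0.03,-0.004,-0.044,0,0,0]
    - [-0.039,-0.006,-0.06,0,0,0]
    - [-0.048,-0.007,-0.075,0,0,0]
    - [-0.056,-0.008,-0.091,0,0,0]
    - [-0.063,-0.009,-0.108,0,0,0]
    - [-0.07,-0.01,-0.124,0,0,0]
    - [-0.077,-0.011,-0.141,0,0,0]
    - [-0.082,-0.012,-0.158,0,0,0]
    - [-0.088,-0.012,-0.175,0,0,0]
    - [-0.092,-0.013,-0.192,0,0,0]

```text
clock: 39.7
position: [448.6, 145.7, 122.1]
ee_rot: [0.755, -0.656, -0.0, -0.001]
contact_force: [-4.8, 2.7, 5.8]
gripper_width: 7.4
```

step_arm:
  series:
    - [-0.004,-0.001,-0.017,0,0,0]
    - [-0.007,-0.001,-0.035,0,0,0]
    - [-0.01,-0.001,-0.053,0,0,0]
    - [-0.012,-0.002,-0.071,0,0,0]
    - [-0.013,-0.002,-0.089,0,0,0]
    - [-0.014,-0.002,-0.104,0,0,0]
    - [-0.015,-0.002,-0.112,0,0,0]
    - [-0.015,-0.002,-0.12,0,0,0]
    - [-0.015,-0.002,-0.124,0,0,0]
    - [-0.015,-0.002,-0.124,0,0,0]
    - [-0.015,-0.002,-0.124,0,0,0]
    - [-0.015,-0.002,-0.124,0,0,0]

```text
clock: 40.7
position: [442.1, 144.7, 71.6]
ee_rot: [0.755, -0.656, -0.001, -0.0]
contact_force: [-4.4, 3.9, 0.4]
gripper_width: 7.8
```

step_arm:
  series:
    - [0,0,-0.005,0,0,0]
    - [0,0,-0.01,0,0,0]
    - [0,0,-0.01,0,0,0]
    - [0,0,-0.01,0,0,0]

```text
clock: 41.03
position: [442.0, 144.6, 69.5]
ee_rot: [0.755, -0.656, -0.0, 0.0]
contact_force: [-10.1, 3.3, 16.8]
gripper_width: 7.5
```

step_arm:
  series:
    - [0,0,0.01,0,0,0]
    - [0,0,0.01,0,0,0]
    - [0,0,0.01,0,0,0]
    - [0,0,0.01,0,0,0]
    - [0,0,0.08,0,0,0]
    - [0,0,0.18,0,0,0]
    - [0,0,0.28,0,0,0]
    - [0,-0.1,0.38,0,0,0]
    - [0,-0.2,0.45,0,0,0]
    - [0,-0.3,0.5,0,0,0]
    - [0,-0.4,0.5,0,0,0]
    - [0,-0.4,0.5,0,0,0]
  jaw: -0.25

```text
clock: 42.03
position: [442.9, -18.4, 269.5]
ee_rot: [0.755, -0.656, 0.001, -0.001]
contact_force: [-0.3, 0.5, 0.3]
gripper_width: 32.0
```

step_arm:
  series:
    - [0,-0.1,0,0,0,0]
    - [0,-0.2,0,0,0,0]
    - [0,-0.3,0,0,0,0]
    - [0,-0.4,0,0,0,0]
    - [0,-0.5,0,0,0,0]
    - [0,-0.5,0,0,0,0]
    - [0,-0.5,0,0,0,0]

```text
clock: 42.62
position: [442.1, -217.8, 266.6]
ee_rot: [0.753, -0.657, -0.001, 0.001]
contact_force: [-0.3, -0.6, -0.2]
gripper_width: 31.6
```

```bash
python3 - <<'E'
from h import *
s=arm.read_state(); print(s["position"],s["contact_force"],s["clock"])
d=grab("top","C_t"); np.savez("top8.npz",**d)
crop(d["image"],150,110,310,230,"C_tc",5)
d=grab("scene","C_s")
E
```

```text
[ 442.1462084  -217.7541213   266.62993277] [-0.31014214 -0.62658183 -0.18167973] 42.6167
```

View pics/C_t.png

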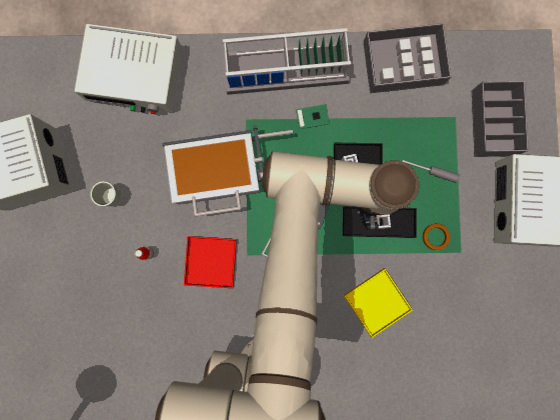

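View pics/C_tc.png

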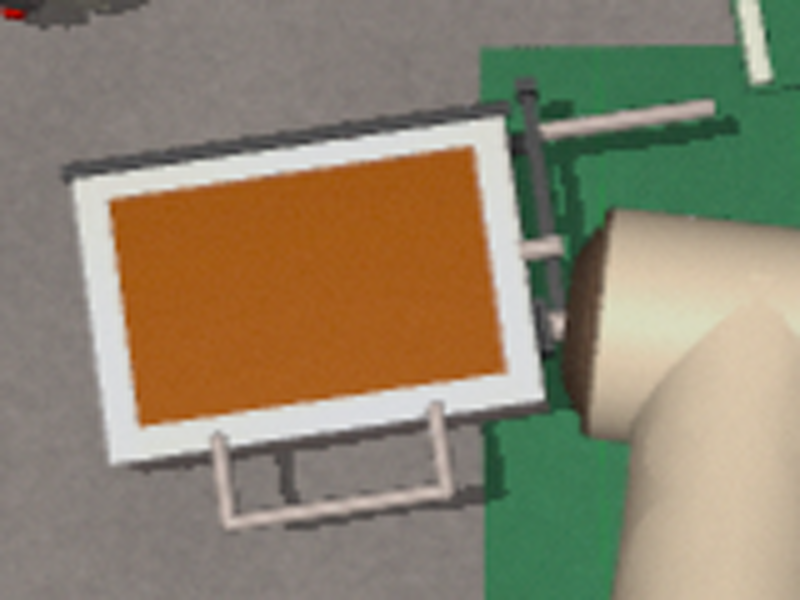

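View pics/C_s.png

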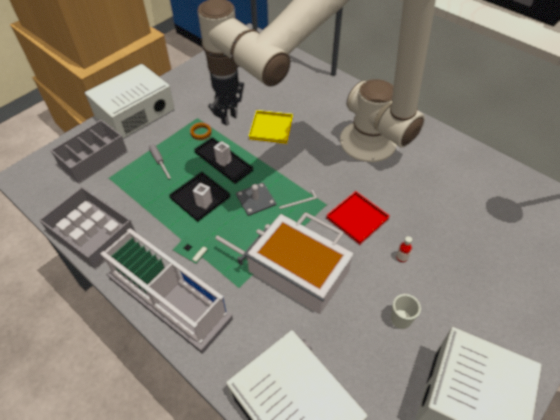

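```bash
python3 - <<'E'
from h import *
d=grab("scene"); crop(d["image"],140,110,290,220,"D_s",5)
E
```

```text
(no output)
```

View pics/D_s.png

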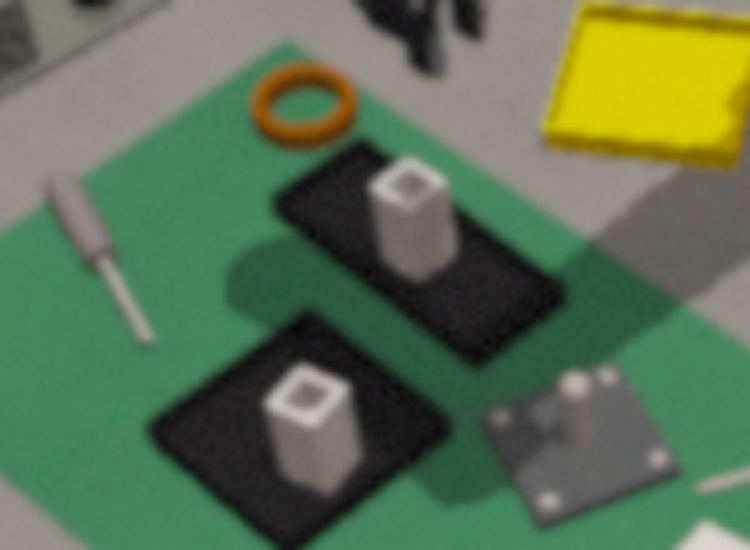

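```bash
python3 -c "
from bench import arm
print(arm.job_done(), arm.read_state()['clock'])"
```

```text
the job is handed in; nothing more can be done
the job is handed in; nothing more can be done
```

The job is done and handed in at about 43 s. I raised the flap to its stop and set the stay fully up. Two sleeves were present, and I took them out left to right.

- **Sleeve3:** it stuck on the gauge pin about 25 mm above the base and now stands upright in the square black tray.
- **Sleeve5:** it slid right down to the base and now stands upright in the long tray.

I then folded the stay level and closed the flap, pressing both against their stops.

**Last pictures:**
- The flap and stay match their starting pixels, and the case is empty.
- Both sleeves stand in their trays, with the gripper clear of everything.
- Bystanders look where they were, but I compared them only by eye.

**Two things to note:**
- **Square tray:** it shifted about 1 cm on its own after sleeve3 was placed, and the sleeve stayed upright in it.
- **Contact force:** setting sleeve5 in the long tray briefly gave about 40 N at the wrist (38.8 N vertical), against the 120 N limit. I eased off before letting go.

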